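# Pair the kitchen light controller with its remote

## Task

Pair the kitchen light controller with its remote: set the controller's five code switches to the same on-off pattern as the tabs on the back of the remote (red dot at switch 1, yellow stripe on the ON side), each pushed fully home, and set the dimmer lever to the green mark, about 30 degrees beyond upright. Only when code and lever are both set, press the blue pairing button fully down and let it come up again. Leave the mug, the keys and the tumbler where they are.

Things in the scene. Friction and masses are not known exactly. Their poses are not given: they have to be found in the camera images.
- controller: Grey controller box fixed to the table, 120 (x) x 236 (y) x 30 mm; origin: centre of its underside; x away from the robot, y left, yaw within 0.35 rad. Flat top: at left a black field with five upright white switch tabs (red dot by switch 1, leftmost; yellow stripe on the far, ON, side; 19 mm free between tabs, nothing raised before or behind them); at right a red-knobbed lever; a blue button.
- remote: White handset lying face down, fixed, left of the controller; 64 (x) x 130 (y) x 22 mm, origin: centre of its underside; x away from the robot, y left, yaw within 0.4 rad. On its black field five small white tabs, marked likewise (red dot by slot 1, leftmost; yellow stripe on the ON side): three towards the stripe (ON), two away from it (OFF), differing each time. Fixed: only to be read.
- switch1 (a joint): Code switch 1 of the controller, counted from the left: slides along the controller's x, 0 = OFF (stop nearer the robot), 0.014 m = ON (stop nearer the yellow stripe). Friction about 1 N, stays where left, no spring. White tab 8 (x) x 5 (y) mm, rising from the box's top to 45 mm above the table; its middle is at controller y = 92 mm, x = -7 mm OFF to +7 mm ON.
- switch2 (a joint): Code switch 2 of the controller, counted from the left: slides along the controller's x, 0 = OFF (stop nearer the robot), 0.014 m = ON (stop nearer the yellow stripe). Friction about 1 N, stays where left, no spring. White tab 8 (x) x 5 (y) mm, rising from the box's top to 45 mm above the table; its middle is at controller y = 68 mm, x = -7 mm OFF to +7 mm ON.
- switch3 (a joint): Code switch 3 of the controller, counted from the left: slides along the controller's x, 0 = OFF (stop nearer the robot), 0.014 m = ON (stop nearer the yellow stripe). Friction about 1 N, stays where left, no spring. White tab 8 (x) x 5 (y) mm, rising from the box's top to 45 mm above the table; its middle is at controller y = 44 mm, x = -7 mm OFF to +7 mm ON.
- switch4 (a joint): Code switch 4 of the controller, counted from the left: slides along the controller's x, 0 = OFF (stop nearer the robot), 0.014 m = ON (stop nearer the yellow stripe). Friction about 1 N, stays where left, no spring. White tab 8 (x) x 5 (y) mm, rising from the box's top to 45 mm above the table; its middle is at controller y = 20 mm, x = -7 mm OFF to +7 mm ON.
- switch5 (a joint): Code switch 5 of the controller, counted from the left: slides along the controller's x, 0 = OFF (stop nearer the robot), 0.014 m = ON (stop nearer the yellow stripe). Friction about 1 N, stays where left, no spring. White tab 8 (x) x 5 (y) mm, rising from the box's top to 45 mm above the table; its middle is at controller y = -4 mm, x = -7 mm OFF to +7 mm ON.
- remote_slot1 (a point): Middle of slot 1 of the remote's code field, on its surface 22 mm above the table; slots lie 18 mm apart, 1 leftmost.
- remote_slot2 (a point): Middle of slot 2 of the remote's code field, on its surface 22 mm above the table; slots lie 18 mm apart, 1 leftmost.
- remote_slot3 (a point): Middle of slot 3 of the remote's code field, on its surface 22 mm above the table; slots lie 18 mm apart, 1 leftmost.
- remote_slot4 (a point): Middle of slot 4 of the remote's code field, on its surface 22 mm above the table; slots lie 18 mm apart, 1 leftmost.
- remote_slot5 (a point): Middle of slot 5 of the remote's code field, on its surface 22 mm above the table; slots lie 18 mm apart, 1 leftmost.
- on_tab_a: One of the remote's three tabs that stand at ON (9 x 8 x 5 mm, white). Its origin is the middle of the slot in which it sits (it coincides with that remote_slotN); the tab itself stands 6 mm further along the remote's +x. The two slots without an on_tab are OFF (a white tab 6 mm towards the robot).
- on_tab_b: One of the remote's three tabs that stand at ON (9 x 8 x 5 mm, white). Its origin is the middle of the slot in which it sits (it coincides with that remote_slotN); the tab itself stands 6 mm further along the remote's +x. The two slots without an on_tab are OFF (a white tab 6 mm towards the robot).
- on_tab_c: One of the remote's three tabs that stand at ON (9 x 8 x 5 mm, white). Its origin is the middle of the slot in which it sits (it coincides with that remote_slotN); the tab itself stands 6 mm further along the remote's +x. The two slots without an on_tab are OFF (a white tab 6 mm towards the robot).
- dimmer (a joint): Angle of the dimmer lever: 0 = upright, positive leans away from the robot (controller's +x), -0.9 to 0.9 rad. A green mark on the rim of the white scale disc just right of the lever stands at 0.5 rad. The lever stays where it is left (friction about 1 N at the knob).
- dimmer_grip (a point): Centre of the lever's red knob, a lying cylinder 16 mm across and 18 mm wide along y; 45 mm from the hinge, on a steel stem 7 mm thick.
- dimmer_hinge (a point): The lever's hinge axis, which runs along the controller's y; 40 mm above the table, at x = 5, y = -82 mm in the controller's frame. The scale disc (radius 22 mm, centred on the axis) stands 11 to 15 mm to the right of the lever's middle.
- pair_button (a joint): Travel of the blue pairing button, 0 = up, 0.006 m = fully down; a spring returns it, fully down takes about 4 N.
- pair_button_top (a point): Centre of the top of the blue pairing button, 20 mm across, in a black collar, 52 mm above the table (collar 42 mm), pressed straight down; no other part stands within 30 mm of its middle at its height; at x = -35, y = -50 mm in the controller's frame.
- mug: White mug standing near the table's front edge, 82 x 112 x 94 mm; a bystander. Origin: centre of its underside's extents.
- keys: Bunch of keys with a red tag lying near the front edge, 84 x 118 x 8 mm; a bystander.
- tumbler: Empty glass tumbler, 76 mm across, 86 mm high, standing behind on the right; a bystander.
Things that resemble listed ones, but are neither listed nor needed, are in the scene too. Several things have the shape of the remote; the one meant has the colours described above.

How it is judged:
By the outcome, as a careful person would: the job done as asked, in the order asked, and still so for the second after the job is handed in, with the robot touching nothing.
It also fails if it takes over 54 s, if anything falls off the work surface, if the arm or the gripper's body presses on something with over 40 N, if the wrist force passes 120 N, or if a joint passes its speed limit or range.

## Robot

A 6-joint arm with a two-finger parallel gripper is mounted at the origin on a cart in front of the work surface, level with it; the furniture and walls round the work are solid. World frame = base frame: x ahead of the robot, y to its left, z up, the work surface at z = 0. Lengths are in m, angles in rad, forces in N, time in s.
With the tool pointing down it reaches from about 0.35 to 0.725 m from the base axis. Payload 6 kg.
Tool frame: the origin (TCP) lies on the front face of the gripper's body, between the roots of the fingers; the fingertips stand tip_reach ahead of it and the grasp point (between the pads) lies 54 mm ahead of it (tip_reach is the distance from the TCP to the fingertips, in m); z points along the fingers, y is the line along which they close (so a half turn about z gives the same grasp; the last joint's range is limited). The gripper opens to 85 mm and grips with 20 to 120 N. Pads are 22 mm wide; open, the fingers measure 114 mm over their backs; the gripper's body (76 mm by 85 mm) begins 54 mm behind the grasp point. The pads swing forward as they close: fully open they stand 13 mm farther back than shut.
Start: joints at [-0.992, 0.04, 0.085, 0, -1.615, -0.334], TCP at [0.145, -0.582, 0.304] pointing down, gripper open.
Joint ranges: [-2.56, 2.56], [-1.29, 2.01], [-1.08, 1.49], [-3.29, 1.98], [-2.81, -0.18], [-2.99, 2.99]. Speed limits (rad/s): [2.57, 2.57, 3.01, 3.14, 3.14, 3.14].

## Interface

Orientations are given as a 3x3 rotation matrix whose columns are the frame's x, y, z axes.
In Python, from bench import * gives the robot as it stands.
- The arm moves only by the tool jog_arm, never from a script. Its argument "rows" is a list of rows, each an object of numbers: "jaw": the finger opening in mm, from 0 to 85.4; "x", "y", "z": the shift along the tool's x, y, z in mm; "twist": the turn about the tool's z in rad. In form: [{"jaw": .., "x": .., "y": .., "z": .., "twist": ..}, ...]. A call has exactly 5 rows; each row shifts and turns the commanded pose from where the row before left it, along the tool's axes as they then stand; what a row does not reach is not made up. A row lasts 1/12 s, in which the tool goes at most 41.7 mm and 7.16 degrees, less where a joint would pass 70% of its speed; a pose out of reach is approached as far as the arm can. A call is refused whole if a number of a shift passes 41.7 or a number of a turn 0.125, either way. A call with a gripper value outside its range is refused whole. The fingers move at their own pace and stop on an object; "grip_force" is the grip in N (left out, the last holds). Time passes only in rows, so rows that do not move let the fingers close, or fill a call up. It gives the time, the measured TCP pose, the force, the opening and the grip force at its end, in the units of the state.
- state(): the state, without advancing time (a new reading comes with each control period).
- read_camera(name): name is "scene" or "top"; returns (picture, depth): 400x640x3 uint8, red, green, blue; 400x640 float32, m along the optical axis (not along the pixel's ray), 0 where there is no reading.
- camera_info(name): a dict with "vfov" (degrees; the focal length in pixels is half the picture's height over the tangent of half this angle, whatever the lens; pixels are square), "cx", "cy" (the principal point, pixels), "view" (4x4, takes a point from world to camera coordinates). Camera axes: x right, y down, z forward; pixel columns grow to the right and rows downward; lengths in m; the calibration is good to about 2 mm. A picture is of the moment at which its call begins. camera_info takes no time and is no camera call.
- hand_in(): hands the job in; it is judged then, once.
The state is a dict: "time_s": time; "joint_pos": joint angles; "dq": joint speeds; "effort": joint torques, N m; "tcp_pos": TCP position; "orientation": TCP orientation; "contact_force": force on the tool from outside, world axes, zero at the start; "torque": the same for the moment, N m; "width": finger opening in m; "finger_force": force on a finger pad.
Only numpy, scipy, OpenCV 4.12 (cv2) and the standard library are available. Lean on these libraries where they do the work, as an engineer would, in place of code of your own. Each camera call takes 0.05 s, during which the arm holds its last target. There are 200 camera calls.

## Working session

There is one attempt and no reset: what is moved stays moved. The work goes in short steps, Python scripts to look and compute and a tool call to move; the robot and the scene stay as the last step left them, time stands still between calls to the robot, and variables do not carry over. Pictures are saved under pics/ and viewed, at most 10 in all, crops included, and the job is handed in when it is done.

Besides the shell and the picture viewer there is one more tool, called after "Request:" by a JSON object that holds its "api" and its "payload", one argument or row to a line. jog_arm: Moves the arm, as the interface text tells. Its arguments: {"type":"object","properties":{"rows":{"type":"array","items":{"type":"object","properties":{"jaw":{"type":"number"},"x":{"type":"number"},"y":{"type":"number"},"z":{"type":"number"},"twist":{"type":"number"}}}},"grip_force":{"type":"number"}},"required":["rows"]}

```bash
mkdir -p pics; cat > h.py <<'E'
from bench import *
import numpy as np, cv2
def save(n,img): cv2.imwrite('pics/'+n,img[:,:,::-1])
def cast(name,uv,z):
    i=camera_info(name); f=200/np.tan(np.radians(i['vfov'])/2); V=np.array(i['view']); R=V[:3,:3];t=V[:3,3]
    uv=np.atleast_2d(uv).astype(float)
    d=np.c_[(uv[:,0]-i['cx'])/f,(uv[:,1]-i['cy'])/f,np.ones(len(uv))]@R
    c=-R.T@t
    return c+d*((z-c[2])/d[:,2])[:,None]
def proj(name,P):
    i=camera_info(name); f=200/np.tan(np.radians(i['vfov'])/2); V=np.array(i['view'])
    q=np.atleast_2d(P)@V[:3,:3].T+V[:3,3]
    return np.c_[q[:,0]/q[:,2]*f+i['cx'],q[:,1]/q[:,2]*f+i['cy']]
E
python3 - <<'E'
from h import *
for n in('top','scene'):
    p,d=read_camera(n); save(n+'0.png',p); np.savez(n+'0.npz',p=p,d=d); i=camera_info(n);print(n,i['vfov'],np.round(i['view'],3))
s=state();print(s)
E
```

```text
top 57.097825495475696 [[ 0.025 -1.    -0.002 -0.018]
 [-0.99  -0.024 -0.137  0.466]
 [ 0.137  0.006 -0.991  1.1  ]
 [ 0.     0.     0.     1.   ]]
scene 47.81763496012664 [[ 0.939  0.345 -0.003 -0.464]
 [ 0.281 -0.769 -0.574 -0.078]
 [-0.201  0.538 -0.819  1.604]
 [ 0.     0.     0.     1.   ]]
{'time_s': 0.1, 'joint_pos': array([-9.92335764e-01,  4.07574632e-02,  8.39535506e-02, -4.29391040e-04,
       -1.61549159e+00, -3.33746535e-01]), 'dq': array([ 0.00165829,  0.00097518,  0.00185955,  0.00136488, -0.00246917,
        0.00138424]), 'effort': array([-3.80840895e-03, -3.69348192e+01,  3.48282158e+01,  6.95164070e+00,
       -4.50058913e-03, -2.43986847e-05]), 'tcp_pos': array([ 0.14544278, -0.58193095,  0.30299485]), 'orientation': array([[-9.70202059e-01, -2.42296826e-01, -4.60482384e-04],
       [-2.42297248e-01,  9.70200919e-01,  1.48979972e-03],
       [ 8.57866899e-05,  1.55698037e-03, -9.99998784e-01]]), 'contact_force': array([0.36289252, 0.01529904, 0.35225929]), 'torque': array([0.02201393, 0.03038393, 0.00426498]), 'finger_force': 0.0, 'width': 0.08543293701017485}
```

View pics/top0.png

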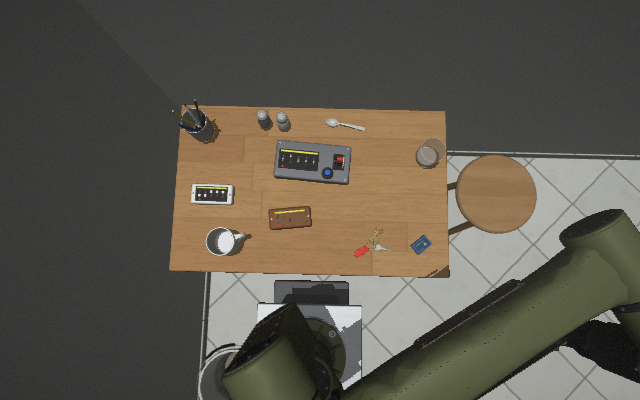

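View pics/scene0.png

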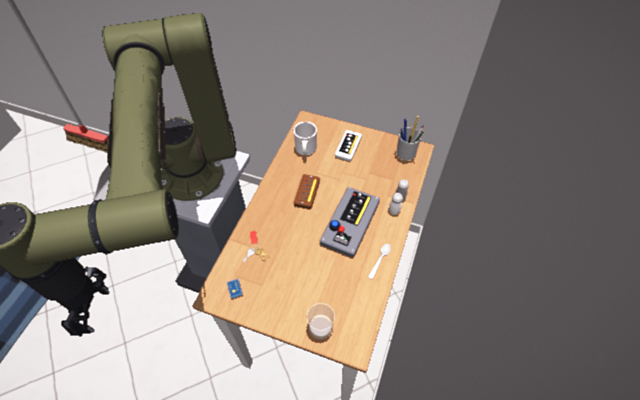

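The top view shows the controller at (312,162), the white remote at (212,194) and a brown decoy at (290,217). The scene view shows the controller at (350,222) and the remote at (348,145). I'll enlarge both and measure.

```bash
python3 - <<'E'
from h import *
t=np.load('top0.npz')['p'];s=np.load('scene0.npz')['p']
def c(p,u,v,w,h,k): return cv2.resize(p[v:v+h,u:u+w],(w*k,h*k),interpolation=cv2.INTER_CUBIC)
a=c(t,188,180,50,30,8);b=c(t,268,136,90,52,8)
e=c(s,330,125,36,40,6);g=c(s,315,185,70,72,6)
im=np.zeros((560+300,1140,3),np.uint8);
im=np.zeros((596,800,3),np.uint8)
def put(x,y,q):
    h=min(q.shape[0],596-y);w=min(q.shape[1],800-x); im[y:y+h,x:x+w]=q[:h,:w]
b=c(t,268,136,90,52,6);a=c(t,188,180,50,30,5);e=c(s,330,125,36,40,6);g=c(s,315,185,70,72,4)
put(0,0,b);put(545,0,a);put(545,160,e);put(0,315,g)
save('crop1.png',im)
# controller rectangle
hsv=cv2.cvtColor(t,cv2.COLOR_RGB2HSV)
wood=((hsv[...,1]>90)&(hsv[...,0]<25)).astype(np.uint8)
m=((hsv[...,1]<90)).astype(np.uint8)
roi=np.zeros_like(m);roi[134:192,265:360]=1
cs,_=cv2.findContours(cv2.morphologyEx(m*roi,cv2.MORPH_CLOSE,np.ones((5,5))),cv2.RETR_EXTERNAL,cv2.CHAIN_APPROX_NONE)
k=max(cs,key=cv2.contourArea);r=cv2.minAreaRect(k);bx=cv2.boxPoints(r);print(r);print(cast('top',bx,0.03).round(4))
def blob(n,p,lo,hi,roi,z):
    h=cv2.cvtColor(p,cv2.COLOR_RGB2HSV);mm=cv2.inRange(h,lo,hi);q=np.zeros_like(mm);u0,v0,u1,v1=roi;q[v0:v1,u0:u1]=255;mm&=q
    v,u=np.nonzero(mm);w=h[v,u,1].astype(float)
    if len(u)==0: print(n,'none');return
    print(n,len(u),np.round([u.mean(),v.mean()],2),cast(n,[[u.mean(),v.mean()]],z).round(4), 'span',u.min(),u.max(),v.min(),v.max())
for n,p,R in(('top',t,(270,136,356,190)),('scene',s,(315,185,385,258))):
    print('blue');blob(n,p,(105,120,50),(125,255,255),R,.052)
    print('red');blob(n,p,(0,150,80),(6,255,255),R,.08)
    print('yellow');blob(n,p,(24,120,100),(35,255,255),R,.03)
    print('green');blob(n,p,(45,100,50),(85,255,255),R,.06)
E
```

```text
((312.0768737792969, 161.83677673339844), (75.42240142822266, 38.45158767700195), 5.572198390960693)
[[ 0.5361  0.1233  0.03  ]
 [ 0.6594  0.1164  0.03  ]
 [ 0.6413 -0.1208  0.03  ]
 [ 0.5186 -0.1106  0.03  ]]
blue
top 32 [327.19 171.72] [[ 0.5531 -0.0454  0.052 ]] span 324 330 169 174
red
top 34 [332.62 159.47] [[ 0.5848 -0.06    0.08  ]] span 281 342 156 166
yellow
top 77 [299.05 151.55] [[0.6205 0.0437 0.03  ]] span 281 317 149 154
green
top 3 [343.67 155.67] [[ 0.6026 -0.0944  0.06  ]] span 343 344 155 156
blue
scene 45 [334.42 223.53] [[ 0.5552 -0.0449  0.052 ]] span 331 338 220 227
red
scene 34 [342.12 224.79] [[ 0.5841 -0.0576  0.08  ]] span 338 355 193 232
yellow
scene 83 [362.04 210.59] [[0.6198 0.0463 0.03  ]] span 355 369 197 224
green
scene 2 [345.  237.5] [[ 0.6038 -0.086   0.06  ]] span 345 345 237 238
```

View pics/crop1.png

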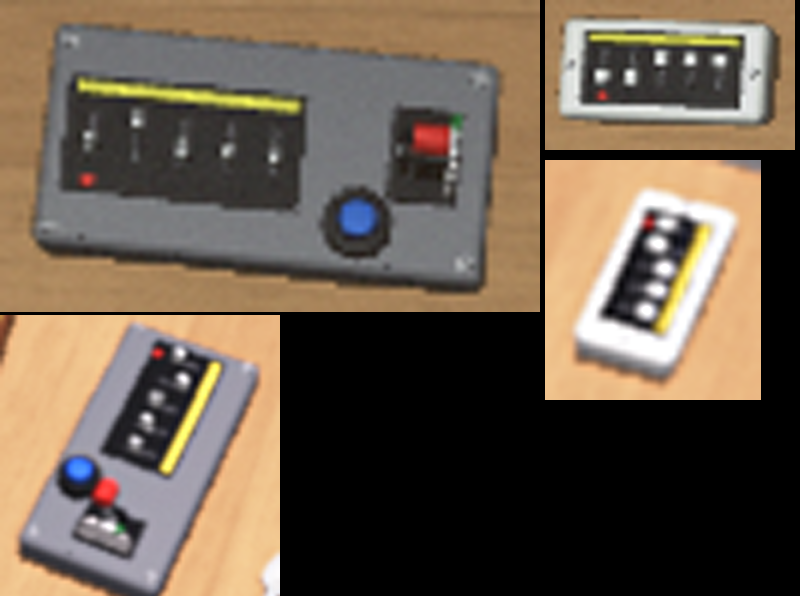

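Remote code: slots 1 and 2 are OFF, 3, 4 and 5 are ON (red dot at slot 1, stripe on the far side). On the controller, switch 2 looks ON and the others look OFF or partway. The knob is at top-view pixel (340,159). Next I'll measure the tabs, knob and yaw.

```bash
cat >> h.py <<'E'
C=np.array([.592,.002]);PSI=-.075
def w2c(P):
    c,s=np.cos(PSI),np.sin(PSI);return (np.atleast_2d(P)[:,:2]-C)@np.array([[c,-s],[s,c]])
def c2w(q):
    c,s=np.cos(PSI),np.sin(PSI);return np.atleast_2d(q)@np.array([[c,s],[-s,c]])+C
def comps(n,p,mask,roi,z,amin=2):
    q=np.zeros(mask.shape,np.uint8);u0,v0,u1,v1=roi;q[v0:v1,u0:u1]=1
    k,l,st,ce=cv2.connectedComponentsWithStats(mask.astype(np.uint8)*q)
    g=p.max(2).astype(float)
    for j in range(1,k):
        if st[j,4]>=amin:
            v,u=np.nonzero(l==j);w=g[v,u]; uv=[(u*w).sum()/w.sum(),(v*w).sum()/w.sum()]
            P=cast(n,[uv],z);print(n,st[j,4],np.round(uv,1),P[0,:2].round(4),(w2c(P)[0]*1000).round(1))
def look(t,s):
    for n,p,R,K in(('top',t,(278,150,319,171),(332,145,356,175)),('scene',s,(338,186,374,228),(330,215,360,250))):
        h=cv2.cvtColor(p,cv2.COLOR_RGB2HSV)
        print('tabs');comps(n,p,(h[...,1]<60)&(h[...,2]>115),R,.045)
        print('knob');comps(n,p,((h[...,0]<6)|(h[...,0]>174))&(h[...,1]>150)&(h[...,2]>70),K,.082,6)
        print('green');comps(n,p,(h[...,0]>45)&(h[...,0]<85)&(h[...,1]>90)&(h[...,2]>40),K,.059,1)
        print('blue');comps(n,p,(h[...,0]>105)&(h[...,0]<125)&(h[...,1]>120),(270,136,356,250),.052,10)
E
python3 - <<'E'
from h import *
import bench
print({k:v for k,v in vars(bench).items() if isinstance(v,(int,float)) and not k.startswith('__')})
t=np.load('top0.npz')['p'];s=np.load('scene0.npz')['p'];look(t,s)
for n,p,R in(('top',t,(270,136,330,170)),('scene',s,(345,185,385,240))):
    h=cv2.cvtColor(p,cv2.COLOR_RGB2HSV);m=cv2.inRange(h,(22,110,90),(36,255,255));v,u=np.nonzero(m)
    k=(u>=R[0])&(u<R[2])&(v>=R[1])&(v<R[3]);P=cast(n,np.c_[u,v][k],.03)
    a=np.polyfit(P[:,1],P[:,0],1);print('yaw',-np.arctan(a[0]),P.mean(0),P[:,1].min(),P[:,1].max())
E
ls
```

```text
{'tip_reach': 0.0726}
tabs
top 8 [278.  153.5] [0.6085 0.108 ] [  8.5 106.9]
top 15 [312.7 150.1] [6.219e-01 6.000e-04] [29.9  0.9]
top 3 [290.3 155.7] [0.6024 0.0697] [ 5.3 68.3]
top 2 [282.4 158. ] [0.5946 0.0938] [-4.3 91.7]
top 4 [297.8 160.3] [0.5885 0.046 ] [-6.8 43.6]
top 4 [305.4 160.5] [0.5883 0.0223] [-5.2 20. ]
top 2 [313.  161.6] [ 0.5855 -0.0011] [-6.2 -3.6]
top 8 [318.  166.5] [ 0.5703 -0.0169] [-20.2 -20.5]
top 48 [287.6 169.4] [0.5589 0.0766] [-38.6  71.9]
knob
top 30 [339.4 158.6] [ 0.5875 -0.0802] [  1.7 -82.3]
green
top 4 [343.6 155.5] [ 0.6033 -0.0942] [ 18.5 -95.1]
blue
top 32 [327.1 171.8] [ 0.553  -0.0452] [-35.4 -50. ]
tabs
scene 597 [355.2 209. ] [0.599  0.0348] [ 4.5 33.2]
scene 10 [360.3 200.7] [0.6048 0.0719] [ 7.6 70.7]
scene 8 [353.5 205. ] [0.5891 0.0479] [-6.3 45.5]
scene 11 [351.2 211. ] [0.5893 0.0231] [-4.3 20.8]
scene 10 [348.5 216.3] [5.874e-01 5.000e-04] [-4.5 -1.9]
knob
scene 33 [340.9 228.7] [ 0.5853 -0.0732] [ -1.1 -75.5]
green
scene 3 [345.2 237.7] [ 0.6046 -0.086 ] [ 19.2 -86.8]
blue
scene 45 [334.4 223.2] [ 0.5547 -0.0437] [-33.8 -48.4]
yaw -0.07872526444096346 [0.62082761 0.04343962 0.03      ] -0.012901513353673857 0.10072588111489128
yaw -0.07883610040852149 [0.61954053 0.04656207 0.03      ] -0.0108126221693009 0.10642807795612474
h.py
pics
scene0.npz
top0.npz
```

Request:
{"api": "jog_arm", "payload": {
  "rows": [
    {"jaw": 0,"twist": -0.125},
    {"jaw": 0,"twist": -0.125},
    {"jaw": 0,"twist": -0.125},
    {"jaw": 0,"twist": -0.125},
    {"jaw": 0,"twist": -0.125}
  ],
  "grip_force": 20
}}

```text
validation failed for argument at $.ro...
```

Request:
{"api": "jog_arm", "payload": {
  "rows": [
    {"jaw": 0,"twist": -0.125},
    {"jaw": 0,"twist": -0.125},
    {"jaw": 0,"twist": -0.125},
    {"jaw": 0,"twist": -0.125},
    {"jaw": 0,"twist": -0.125}
  ]
}}

```text
validation failed for argument at $.ro...
```

```bash
sed -i 's/PSI=-.075/PSI=-.078/' h.py; cat >> h.py <<'E'
TIP=tip_reach
def where():
    s=state();q=w2c(s['tcp_pos'])[0]*1000;O=s['orientation'];ty=np.arctan2(-O[1,1],-O[0,1])
    print('t',round(s['time_s'],2),'ctrl xy',q.round(1),'tipz',round((s['tcp_pos'][2]-TIP)*1000,1),'yawerr',round(ty-PSI,3),'zax',O[:,2].round(4),'F',s['contact_force'].round(1),'w',round(s['width'],4),'q6',s['joint_pos'].round(2))
E
python3 -c "
from h import *
where()"
```

```text
t 0.1 ctrl xy [-399.7 -617. ] tipz 230.4 yawerr -1.248 zax [-5.0e-04  1.5e-03 -1.0e+00] F [0.4 0.  0.4] w 0.0854 q6 [-0.99  0.04  0.08 -0.   -1.62 -0.33]
```

Request:
{"api": "jog_arm", "payload": {
  "rows": [
    {"jaw": 0,"x": 0,"y": 0,"z": 0,"twist": -0.125},
    {"jaw": 0,"x": 0,"y": 0,"z": 0,"twist": -0.125},
    {"jaw": 0,"x": 0,"y": 0,"z": 0,"twist": -0.125},
    {"jaw": 0,"x": 0,"y": 0,"z": 0,"twist": -0.125},
    {"jaw": 0,"x": 0,"y": 0,"z": 0,"twist": -0.125}
  ],
  "grip_force": 20
}}

```text
time_s: 0.52
tcp_pos: [0.1455, -0.582, 0.3033]
orientation: [[-0.64, -0.768, -0.0], [-0.768, 0.64, 0.001], [-0.001, 0.001, -1.0]]
contact_force: [-0.8, 0.3, -0.7]
width: 0.0255
finger_force: 0.0
```

Request:
{"api": "jog_arm", "payload": {
  "rows": [
    {"jaw": 0,"x": 0,"y": 0,"z": 0,"twist": -0.125},
    {"jaw": 0,"x": 0,"y": 0,"z": 0,"twist": -0.125},
    {"jaw": 0,"x": 0,"y": 0,"z": 0,"twist": -0.125},
    {"jaw": 0,"x": 0,"y": 0,"z": 0,"twist": -0.125},
    {"jaw": 0,"x": 0,"y": 0,"z": 0,"twist": -0.125}
  ]
}}

```text
time_s: 0.93
tcp_pos: [0.1454, -0.582, 0.3033]
orientation: [[-0.07, -0.998, -0.0], [-0.998, 0.07, 0.001], [-0.001, 0.0, -1.0]]
contact_force: [-0.4, -0.1, -0.1]
width: -0.0002
finger_force: 0.0
```

```bash
python3 -c "
from h import *
where()"
```

```text
t 0.93 ctrl xy [-399.7 -617. ] tipz 230.7 yawerr 0.008 zax [-4.e-04  1.e-03 -1.e+00] F [-0.4 -0.1 -0.1] w -0.0002 q6 [-0.99  0.04  0.08 -0.   -1.62  0.92]
```

Request:
{"api": "jog_arm", "payload": {
  "rows": [
    {"jaw": 0,"x": -20,"y": -12,"z": 0,"twist": 0.008},
    {"jaw": 0,"x": -33,"y": -19,"z": 0,"twist": 0},
    {"jaw": 0,"x": -33,"y": -19,"z": 0,"twist": 0},
    {"jaw": 0,"x": -33,"y": -19,"z": 0,"twist": 0},
    {"jaw": 0,"x": -33,"y": -19,"z": 0,"twist": 0}
  ]
}}

```text
time_s: 1.35
tcp_pos: [0.2461, -0.4364, 0.3033]
orientation: [[-0.085, -0.996, -0.001], [-0.996, 0.085, 0.001], [-0.001, 0.001, -1.0]]
contact_force: [1.3, 0.7, 0.2]
width: 0.0002
finger_force: 0.0
```

Request:
{"api": "jog_arm", "payload": {
  "rows": [
    {"jaw": 0,"x": -33,"y": -19,"z": 0,"twist": 0},
    {"jaw": 0,"x": -33,"y": -19,"z": 0,"twist": 0},
    {"jaw": 0,"x": -33,"y": -19,"z": 0,"twist": 0},
    {"jaw": 0,"x": -33,"y": -19,"z": 0,"twist": 0},
    {"jaw": 0,"x": -33,"y": -19,"z": 0,"twist": 0}
  ]
}}

```text
time_s: 1.77
tcp_pos: [0.3547, -0.2797, 0.3037]
orientation: [[-0.084, -0.996, 0.0], [-0.996, 0.084, 0.0], [-0.0, -0.0, -1.0]]
contact_force: [1.5, 0.0, 1.2]
width: -0.0001
finger_force: 0.0
```

Request:
{"api": "jog_arm", "payload": {
  "rows": [
    {"jaw": 0,"x": -33,"y": -19,"z": 0,"twist": 0},
    {"jaw": 0,"x": -33,"y": -19,"z": 0,"twist": 0},
    {"jaw": 0,"x": -33,"y": -19,"z": 0,"twist": 0},
    {"jaw": 0,"x": -33,"y": -19,"z": 0,"twist": 0},
    {"jaw": 0,"x": -33,"y": -19,"z": 0,"twist": 0}
  ]
}}

```text
time_s: 2.18
tcp_pos: [0.4633, -0.123, 0.3038]
orientation: [[-0.083, -0.997, 0.0], [-0.997, 0.083, 0.0], [-0.0, -0.0, -1.0]]
contact_force: [0.6, -0.9, 1.1]
width: 0.0001
finger_force: 0.0
```

Request:
{"api": "jog_arm", "payload": {
  "rows": [
    {"jaw": 0,"x": -33,"y": -19,"z": 0,"twist": 0},
    {"jaw": 0,"x": -33,"y": -19,"z": 0,"twist": 0},
    {"jaw": 0,"x": -33,"y": -19,"z": 0,"twist": 0},
    {"jaw": 0,"x": -15,"y": -8,"z": 0,"twist": 0},
    {"jaw": 0,"x": 0,"y": 0,"z": 0,"twist": 0}
  ]
}}

```text
time_s: 2.6
tcp_pos: [0.5382, -0.0141, 0.3021]
orientation: [[-0.081, -0.997, -0.003], [-0.997, 0.081, -0.0], [0.0, 0.003, -1.0]]
contact_force: [-1.1, 0.6, 0.2]
width: -0.0003
finger_force: 0.0
```

```bash
python3 -c "
from h import *
where()"
```

```text
t 2.6 ctrl xy [-52.4 -20.2] tipz 229.5 yawerr -0.003 zax [-3.e-03 -1.e-04 -1.e+00] F [-1.1  0.6  0.2] w -0.0003 q6 [ 0.35 -0.12 -0.08 -0.   -1.62 -0.43]
```

Request:
{"api": "jog_arm", "payload": {
  "rows": [
    {"jaw": 0,"x": -8,"y": -7,"z": 35,"twist": 0},
    {"jaw": 0,"x": -8,"y": -6,"z": 35,"twist": 0},
    {"jaw": 0,"x": 0,"y": 0,"z": 35,"twist": 0},
    {"jaw": 0,"x": 0,"y": 0,"z": 25,"twist": 0},
    {"jaw": 0,"x": 0,"y": 0,"z": 10,"twist": 0}
  ]
}}

```text
time_s: 3.02
tcp_pos: [0.5492, -0.0029, 0.159]
orientation: [[-0.085, -0.996, -0.007], [-0.996, 0.085, -0.001], [0.001, 0.007, -1.0]]
contact_force: [1.1, 0.0, -0.6]
width: -0.0001
finger_force: 0.0
```

Request:
{"api": "jog_arm", "payload": {
  "rows": [
    {"jaw": 0,"x": 0,"y": 0,"z": 15,"twist": 0},
    {"jaw": 0,"x": 0,"y": 0,"z": 10,"twist": 0},
    {"jaw": 0,"x": 0,"y": 0,"z": 5,"twist": 0},
    {"jaw": 0,"x": 0,"y": 0,"z": 0,"twist": 0},
    {"jaw": 0,"x": 0,"y": 0,"z": 0,"twist": 0}
  ]
}}

```text
time_s: 3.43
tcp_pos: [0.5517, -0.0022, 0.135]
orientation: [[-0.084, -0.996, 0.001], [-0.996, 0.084, 0.0], [-0.0, -0.001, -1.0]]
contact_force: [0.0, -0.9, -0.4]
width: -0.0006
finger_force: 0.0
```

```bash
python3 - <<'E'
from h import *
where()
s,d=read_camera('scene');t,d2=read_camera('top')
a=cv2.resize(s[165:265,280:390],(550,500),interpolation=cv2.INTER_CUBIC)
save('c2.png',a)
E
```

```text
t 3.43 ctrl xy [-39.8  -7.3] tipz 62.4 yawerr -0.006 zax [ 0.0012  0.     -1.    ] F [ 0.  -0.9 -0.4] w -0.0006 q6 [ 0.36 -0.04 -0.31  0.   -1.3  -0.44]
```

View pics/c2.png

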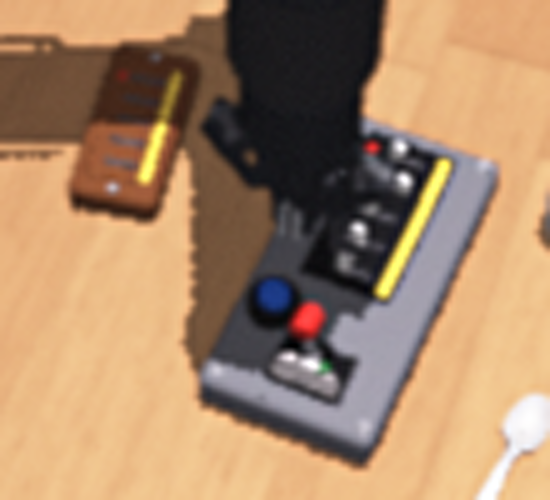

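The fingertips sit in front of switch 5, near crop pixel (295,235), and nothing has been touched. I'll lower them to 37 mm.

Request:
{"api": "jog_arm", "payload": {
  "rows": [
    {"jaw": 0,"x": -3,"y": 0,"z": 8,"twist": 0},
    {"jaw": 0,"x": 0,"y": 0,"z": 8,"twist": 0},
    {"jaw": 0,"x": 0,"y": 0,"z": 6,"twist": 0},
    {"jaw": 0,"x": 0,"y": 0,"z": 3,"twist": 0},
    {"jaw": 0,"x": 0,"y": 0,"z": 0,"twist": 0}
  ]
}}

```text
time_s: 3.95
tcp_pos: [0.551, 0.0009, 0.1074]
orientation: [[-0.084, -0.996, -0.002], [-0.996, 0.084, -0.0], [0.001, 0.002, -1.0]]
contact_force: [0.8, 0.5, 0.4]
width: -0.0004
finger_force: 0.0
```

Request:
{"api": "jog_arm", "payload": {
  "rows": [
    {"jaw": 0,"x": 0,"y": -6,"z": 0,"twist": 0},
    {"jaw": 0,"x": 0,"y": -6,"z": 0,"twist": 0},
    {"jaw": 0,"x": 0,"y": -5,"z": 0,"twist": 0},
    {"jaw": 0,"x": 0,"y": -3,"z": 0,"twist": 0},
    {"jaw": 0,"x": 0,"y": 0,"z": 0,"twist": 0}
  ]
}}

```text
time_s: 4.37
tcp_pos: [0.5723, -0.0008, 0.109]
orientation: [[-0.084, -0.996, 0.0], [-0.996, 0.084, -0.0], [0.0, -0.0, -1.0]]
contact_force: [0.9, 0.4, 0.4]
width: 0.0002
finger_force: 0.0
```

```bash
python3 - <<'E'
from h import *
where()
s,d=read_camera('scene');t,d2=read_camera('top');look(t,s)
E
```

```text
t 4.37 ctrl xy [-19.4  -4.3] tipz 36.4 yawerr -0.006 zax [ 1.e-04 -0.e+00 -1.e+00] F [0.9 0.4 0.4] w 0.0002 q6 [ 0.35  0.03 -0.28  0.   -1.26 -0.43]
tabs
top 3 [297.7 160.7] [0.5872 0.0462] [-8.2 43.7]
top 6 [280.5 168. ] [0.5628 0.0985] [-36.6  93.9]
knob
top 29 [340.  158.8] [ 0.587  -0.0818] [  1.5 -84. ]
green
top 4 [343.6 155.5] [ 0.6033 -0.0942] [ 18.8 -95. ]
blue
top 28 [327.1 171.9] [ 0.5527 -0.0452] [-35.5 -50.1]
tabs
scene 264 [367.  210.9] [0.6372 0.0407] [42.  42.1]
scene 17 [360.9 202.4] [0.6087 0.0658] [11.7 64.9]
scene 5 [349.4 217.2] [ 0.5912 -0.0017] [-0.5 -3.8]
knob
scene 36 [341.  229.1] [ 0.5861 -0.0746] [  0.1 -76.8]
green
scene 3 [345.2 237.7] [ 0.6046 -0.086 ] [ 19.4 -86.7]
blue
scene 50 [334.4 223.6] [ 0.5552 -0.0451] [-33.1 -49.9]
```

Request:
{"api": "jog_arm", "payload": {
  "rows": [
    {"jaw": 0,"x": 0,"y": -3,"z": 0,"twist": 0},
    {"jaw": 0,"x": 0,"y": -2,"z": 0,"twist": 0},
    {"jaw": 0,"x": 0,"y": -1,"z": 0,"twist": 0},
    {"jaw": 0,"x": 0,"y": 0,"z": 0,"twist": 0},
    {"jaw": 0,"x": 0,"y": 0,"z": 0,"twist": 0}
  ]
}}

```text
time_s: 4.88
tcp_pos: [0.5776, -0.0012, 0.1089]
orientation: [[-0.084, -0.996, 0.0], [-0.996, 0.084, 0.0], [-0.0, 0.0, -1.0]]
contact_force: [-0.3, -0.2, -0.8]
width: 0.0001
finger_force: 0.2
```

Request:
{"api": "jog_arm", "payload": {
  "rows": [
    {"jaw": 0,"x": 0,"y": -2,"z": 0,"twist": 0},
    {"jaw": 0,"x": 0,"y": -1,"z": 0,"twist": 0},
    {"jaw": 0,"x": 0,"y": -1,"z": 0,"twist": 0},
    {"jaw": 0,"x": 0,"y": 0,"z": 0,"twist": 0},
    {"jaw": 0,"x": 0,"y": 0,"z": 0,"twist": 0}
  ]
}}

```text
time_s: 5.3
tcp_pos: [0.5816, -0.0015, 0.1089]
orientation: [[-0.084, -0.996, 0.0], [-0.996, 0.084, 0.0], [-0.0, -0.0, -1.0]]
contact_force: [-0.5, 0.5, 0.0]
width: 0.0
finger_force: 0.2
```

```bash
python3 - <<'E'
from h import *
where()
s,d=read_camera('scene');t,d2=read_camera('top');look(t,s)
E
```

```text
t 5.3 ctrl xy [-10.1  -4.3] tipz 36.3 yawerr -0.006 zax [ 1.e-04  1.e-04 -1.e+00] F [-0.5  0.5  0. ] w 0.0 q6 [ 0.34  0.06 -0.26 -0.   -1.26 -0.43]
tabs
top 3 [290.3 155.7] [0.6024 0.0697] [ 5.1 68.3]
top 4 [282.2 158.6] [0.5925 0.0942] [-6.6 92. ]
knob
top 27 [339.8 158.7] [ 0.5872 -0.0813] [  1.7 -83.4]
green
top 4 [343.6 155.5] [ 0.6033 -0.0942] [ 18.8 -95. ]
blue
top 29 [327.1 171.9] [ 0.5526 -0.0451] [-35.6 -50.1]
tabs
scene 230 [367.7 211.4] [0.6399 0.0397] [44.8 41.3]
scene 3 [352.3 218.3] [ 0.6013 -0.0026] [ 9.7 -3.9]
knob
scene 34 [340.9 229.2] [ 0.5861 -0.0749] [  0.1 -77.2]
green
scene 4 [344.7 237.8] [ 0.6032 -0.0869] [ 18.1 -87.8]
blue
scene 49 [334.4 223.7] [ 0.5552 -0.0453] [-33.  -50.1]
```

Request:
{"api": "jog_arm", "payload": {
  "rows": [
    {"jaw": 0,"x": 0,"y": -1,"z": 0,"twist": 0},
    {"jaw": 0,"x": 0,"y": -1,"z": 0,"twist": 0},
    {"jaw": 0,"x": 0,"y": 0,"z": 0,"twist": 0},
    {"jaw": 0,"x": 0,"y": 0,"z": 0,"twist": 0},
    {"jaw": 0,"x": 0,"y": 0,"z": 0,"twist": 0}
  ]
}}

```text
time_s: 5.82
tcp_pos: [0.5826, -0.0017, 0.1087]
orientation: [[-0.084, -0.996, -0.003], [-0.996, 0.084, -0.0], [0.0, 0.003, -1.0]]
contact_force: [-6.2, 0.6, 1.9]
width: -0.0002
finger_force: 3.3
```

Request:
{"api": "jog_arm", "payload": {
  "rows": [
    {"jaw": 0,"x": 0,"y": -1,"z": 0,"twist": 0},
    {"jaw": 0,"x": 0,"y": -1,"z": 0,"twist": 0},
    {"jaw": 0,"x": 0,"y": 0,"z": 0,"twist": 0},
    {"jaw": 0,"x": 0,"y": 0,"z": 0,"twist": 0},
    {"jaw": 0,"x": 0,"y": 0,"z": 0,"twist": 0}
  ]
}}

```text
time_s: 6.23
tcp_pos: [0.5835, -0.0018, 0.1085]
orientation: [[-0.084, -0.996, -0.006], [-0.996, 0.084, -0.0], [0.001, 0.006, -1.0]]
contact_force: [-12.9, 2.9, 6.8]
width: 0.0001
finger_force: 7.0
```

```bash
python3 - <<'E'
from h import *
where()
E
```

```text
t 6.23 ctrl xy [-8.2 -4.4] tipz 35.9 yawerr -0.006 zax [-5.9e-03 -2.0e-04 -1.0e+00] F [-12.9   2.9   6.8] w 0.0001 q6 [ 0.34  0.07 -0.25 -0.   -1.26 -0.42]
```

Request:
{"api": "jog_arm", "payload": {
  "rows": [
    {"jaw": 0,"x": 0,"y": 14,"z": 0,"twist": 0},
    {"jaw": 0,"x": 0,"y": 8,"z": 0,"twist": 0},
    {"jaw": 0,"x": -8,"y": 0,"z": 0,"twist": 0},
    {"jaw": 0,"x": -16,"y": 0,"z": 0,"twist": 0},
    {"jaw": 0,"x": 0,"y": 0,"z": 0,"twist": 0}
  ]
}}

```text
time_s: 6.65
tcp_pos: [0.5662, 0.0257, 0.1094]
orientation: [[-0.083, -0.997, 0.002], [-0.997, 0.083, 0.001], [-0.001, -0.002, -1.0]]
contact_force: [-0.2, -1.0, 1.2]
width: 0.0
finger_force: 0.0
```

Request:
{"api": "jog_arm", "payload": {
  "rows": [
    {"jaw": 0,"x": 0,"y": -8,"z": 0,"twist": 0},
    {"jaw": 0,"x": 0,"y": -8,"z": 0,"twist": 0},
    {"jaw": 0,"x": 0,"y": -4,"z": 0,"twist": 0},
    {"jaw": 0,"x": 0,"y": -2,"z": 0,"twist": 0},
    {"jaw": 0,"x": 0,"y": 0,"z": 0,"twist": 0}
  ]
}}

```text
time_s: 7.07
tcp_pos: [0.5859, 0.0222, 0.1085]
orientation: [[-0.084, -0.996, -0.007], [-0.996, 0.084, 0.0], [0.0, 0.007, -1.0]]
contact_force: [-17.4, 6.0, 10.5]
width: -0.0001
finger_force: 9.8
```

```bash
python3 - <<'E'
from h import *
where()
E
```

```text
t 7.07 ctrl xy [-7.7 19.6] tipz 35.9 yawerr -0.006 zax [-7.4e-03  2.0e-04 -1.0e+00] F [-17.4   6.   10.5] w -0.0001 q6 [ 0.38  0.08 -0.24 -0.   -1.27 -0.46]
```

Request:
{"api": "jog_arm", "payload": {
  "rows": [
    {"jaw": 0,"x": 0,"y": 14,"z": 0,"twist": 0},
    {"jaw": 0,"x": 0,"y": 8,"z": 0,"twist": 0},
    {"jaw": 0,"x": -8,"y": 0,"z": 0,"twist": -0.006},
    {"jaw": 0,"x": -16,"y": 0,"z": 0,"twist": 0},
    {"jaw": 0,"x": 0,"y": 0,"z": 0,"twist": 0}
  ]
}}

```text
time_s: 7.48
tcp_pos: [0.5683, 0.0493, 0.1091]
orientation: [[-0.077, -0.997, 0.001], [-0.997, 0.077, 0.0], [-0.0, -0.001, -1.0]]
contact_force: [1.2, -0.1, 0.1]
width: -0.0003
finger_force: 0.0
```

Request:
{"api": "jog_arm", "payload": {
  "rows": [
    {"jaw": 0,"x": 0,"y": -8,"z": 0,"twist": 0},
    {"jaw": 0,"x": 0,"y": -8,"z": 0,"twist": 0},
    {"jaw": 0,"x": 0,"y": -4,"z": 0,"twist": 0},
    {"jaw": 0,"x": 0,"y": -2,"z": 0,"twist": 0},
    {"jaw": 0,"x": 0,"y": 0,"z": 0,"twist": 0}
  ]
}}

```text
time_s: 7.9
tcp_pos: [0.5877, 0.0461, 0.1084]
orientation: [[-0.078, -0.997, -0.008], [-0.997, 0.078, -0.0], [0.001, 0.008, -1.0]]
contact_force: [-17.4, 4.5, 10.0]
width: -0.0001
finger_force: 10.0
```

```bash
python3 - <<'E'
from h import *
where()
E
```

```text
t 7.9 ctrl xy [-7.7 43.7] tipz 35.8 yawerr -0.0 zax [-0.0078 -0.     -1.    ] F [-17.4   4.5  10. ] w -0.0001 q6 [ 0.42  0.08 -0.23 -0.   -1.27 -0.49]
```

Request:
{"api": "jog_arm", "payload": {
  "rows": [
    {"jaw": 0,"x": 0,"y": 10,"z": 0,"twist": 0},
    {"jaw": 0,"x": 0,"y": 0,"z": -20,"twist": 0},
    {"jaw": 0,"x": 0,"y": 0,"z": -15,"twist": 0},
    {"jaw": 0,"x": -12,"y": -20,"z": 0,"twist": 0},
    {"jaw": 0,"x": -12,"y": -20,"z": 0,"twist": 0}
  ]
}}

```text
time_s: 8.32
tcp_pos: [0.623, 0.0672, 0.1461]
orientation: [[-0.079, -0.997, 0.004], [-0.997, 0.079, 0.001], [-0.001, -0.004, -1.0]]
contact_force: [-0.5, -0.2, 0.5]
width: -0.0002
finger_force: 0.0
```

Request:
{"api": "jog_arm", "payload": {
  "rows": [
    {"jaw": 0,"x": 0,"y": -10,"z": 0,"twist": 0},
    {"jaw": 0,"x": 0,"y": 0,"z": 0,"twist": 0},
    {"jaw": 0,"x": 0,"y": 0,"z": 0,"twist": 0},
    {"jaw": 0,"x": 0,"y": 0,"z": 0,"twist": 0},
    {"jaw": 0,"x": 0,"y": 0,"z": 0,"twist": 0}
  ]
}}

```text
time_s: 8.73
tcp_pos: [0.6309, 0.0665, 0.1439]
orientation: [[-0.078, -0.997, -0.0], [-0.997, 0.078, -0.0], [0.0, 0.0, -1.0]]
contact_force: [-0.0, 0.7, 0.2]
width: -0.0
finger_force: 0.0
```

```bash
python3 - <<'E'
from h import *
where()
E
```

```text
t 8.73 ctrl xy [33.8 67.3] tipz 71.3 yawerr -0.0 zax [-2.e-04 -0.e+00 -1.e+00] F [-0.   0.7  0.2] w -0.0 q6 [ 0.42  0.17 -0.07 -0.   -1.33 -0.5 ]
```

Request:
{"api": "jog_arm", "payload": {
  "rows": [
    {"jaw": 0,"x": 0,"y": 0,"z": 15,"twist": 0},
    {"jaw": 0,"x": 0,"y": 0,"z": 13,"twist": 0},
    {"jaw": 0,"x": 0,"y": 0,"z": 7,"twist": 0},
    {"jaw": 0,"x": 0,"y": 0,"z": 0,"twist": 0},
    {"jaw": 0,"x": 0,"y": 0,"z": 0,"twist": 0}
  ]
}}

```text
time_s: 9.15
tcp_pos: [0.6308, 0.0667, 0.1084]
orientation: [[-0.078, -0.997, -0.001], [-0.997, 0.078, -0.001], [0.001, 0.001, -1.0]]
contact_force: [0.6, 0.8, 0.1]
width: -0.0002
finger_force: 0.0
```

Request:
{"api": "jog_arm", "payload": {
  "rows": [
    {"jaw": 0,"x": 0,"y": 8,"z": 0,"twist": 0},
    {"jaw": 0,"x": 0,"y": 8,"z": 0,"twist": 0},
    {"jaw": 0,"x": 0,"y": 6,"z": 0,"twist": 0},
    {"jaw": 0,"x": 0,"y": 3,"z": 0,"twist": 0},
    {"jaw": 0,"x": 0,"y": 0,"z": 0,"twist": 0}
  ]
}}

```text
time_s: 9.57
tcp_pos: [0.6057, 0.0691, 0.1096]
orientation: [[-0.077, -0.997, 0.001], [-0.997, 0.077, 0.001], [-0.001, -0.001, -1.0]]
contact_force: [0.1, 0.7, 0.7]
width: 0.0001
finger_force: 0.0
```

Request:
{"api": "jog_arm", "payload": {
  "rows": [
    {"jaw": 0,"x": 0,"y": 1,"z": 0,"twist": 0},
    {"jaw": 0,"x": 0,"y": 1,"z": 0,"twist": 0},
    {"jaw": 0,"x": 0,"y": 1,"z": 0,"twist": 0},
    {"jaw": 0,"x": 0,"y": 0,"z": 0,"twist": 0},
    {"jaw": 0,"x": 0,"y": 0,"z": 0,"twist": 0}
  ]
}}

```text
time_s: 9.98
tcp_pos: [0.6045, 0.0692, 0.1096]
orientation: [[-0.078, -0.997, 0.003], [-0.997, 0.078, 0.0], [-0.001, -0.003, -1.0]]
contact_force: [6.3, -1.9, -0.0]
width: 0.0002
finger_force: 2.6
```

```bash
python3 - <<'E'
from h import *
where()
E
```

```text
t 9.98 ctrl xy [ 7.2 68. ] tipz 37.0 yawerr 0.0 zax [ 3.3e-03  4.0e-04 -1.0e+00] F [ 6.3 -1.9 -0. ] w 0.0002 q6 [ 0.44  0.12 -0.18  0.   -1.26 -0.52]
```

Request:
{"api": "jog_arm", "payload": {
  "rows": [
    {"jaw": 0,"x": 0,"y": 1,"z": 0,"twist": 0},
    {"jaw": 0,"x": 0,"y": 1,"z": 0,"twist": 0},
    {"jaw": 0,"x": 0,"y": 0,"z": 0,"twist": 0},
    {"jaw": 0,"x": 0,"y": 0,"z": 0,"twist": 0},
    {"jaw": 0,"x": 0,"y": 0,"z": 0,"twist": 0}
  ]
}}

```text
time_s: 10.4
tcp_pos: [0.6036, 0.0694, 0.1103]
orientation: [[-0.078, -0.997, 0.006], [-0.997, 0.078, 0.001], [-0.001, -0.006, -1.0]]
contact_force: [10.7, -1.4, -0.7]
width: 0.0001
finger_force: 4.3
```

Request:
{"api": "jog_arm", "payload": {
  "rows": [
    {"jaw": 0,"x": 0,"y": -15,"z": 0,"twist": 0},
    {"jaw": 0,"x": 0,"y": -10,"z": 0,"twist": 0},
    {"jaw": 0,"x": -8,"y": 0,"z": 0,"twist": 0},
    {"jaw": 0,"x": -16,"y": 0,"z": 0,"twist": 0},
    {"jaw": 0,"x": 0,"y": 0,"z": 0,"twist": 0}
  ]
}}

```text
time_s: 10.82
tcp_pos: [0.6278, 0.0937, 0.1084]
orientation: [[-0.077, -0.997, -0.001], [-0.997, 0.077, 0.0], [-0.0, 0.001, -1.0]]
contact_force: [-0.9, 0.3, 0.5]
width: 0.0001
finger_force: 0.0
```

Request:
{"api": "jog_arm", "payload": {
  "rows": [
    {"jaw": 0,"x": 0,"y": 8,"z": 0,"twist": 0},
    {"jaw": 0,"x": 0,"y": 8,"z": 0,"twist": 0},
    {"jaw": 0,"x": 0,"y": 6,"z": 0,"twist": 0},
    {"jaw": 0,"x": 0,"y": 3,"z": 0,"twist": 0},
    {"jaw": 0,"x": 0,"y": 0,"z": 0,"twist": 0}
  ]
}}

```text
time_s: 11.23
tcp_pos: [0.6032, 0.0936, 0.1111]
orientation: [[-0.077, -0.997, 0.004], [-0.997, 0.077, 0.001], [-0.001, -0.004, -1.0]]
contact_force: [1.1, 0.7, 4.6]
width: 0.0001
finger_force: 2.4
```

```bash
python3 - <<'E'
from h import *
where()
E
```

```text
t 11.23 ctrl xy [ 4.  92.2] tipz 38.5 yawerr 0.001 zax [ 0.004   0.0011 -1.    ] F [1.1 0.7 4.6] w 0.0001 q6 [ 0.48  0.13 -0.18  0.   -1.26 -0.56]
```

```bash
python3 - <<'E'
from h import *
where()
s,d=read_camera('scene');t,d2=read_camera('top');look(t,s)
a=cv2.resize(s[175:245,315:395],(560,490),interpolation=cv2.INTER_CUBIC)
save('c3.png',a)
E
```

```text
t 11.23 ctrl xy [ 4.  92.2] tipz 38.5 yawerr 0.001 zax [ 0.004   0.0011 -1.    ] F [1.1 0.7 4.6] w 0.0001 q6 [ 0.48  0.13 -0.18  0.   -1.26 -0.56]
tabs
top 12 [314.2 150.2] [ 0.6219 -0.0039] [30.3 -3.5]
top 4 [313.5 157.5] [ 0.5987 -0.0024] [ 7.  -3.9]
top 8 [318.  166.5] [ 0.5703 -0.0169] [-20.1 -20.6]
knob
top 29 [339.5 158.6] [ 0.5874 -0.0804] [  1.8 -82.5]
green
top 4 [343.6 155.5] [ 0.6033 -0.0942] [ 18.8 -95. ]
blue
top 32 [327.1 171.8] [ 0.5529 -0.0452] [-35.3 -50.1]
tabs
scene 17 [371.3 196.6] [0.6342 0.1003] [ 34.4 101.3]
scene 292 [353.5 218.7] [ 0.6054 -0.0026] [13.7 -3.5]
scene 6 [356.5 200. ] [0.5922 0.0703] [-5.2 68.1]
scene 5 [357.4 207.2] [0.6036 0.044 ] [ 8.3 42.8]
scene 3 [354.7 212.7] [0.6018 0.0206] [ 8.3 19.3]
scene 8 [352.1 217.8] [ 0.6001 -0.0007] [ 8.3 -2.1]
knob
scene 33 [340.9 228.7] [ 0.5853 -0.0732] [ -0.8 -75.5]
green
scene 3 [345.2 237.7] [ 0.6046 -0.086 ] [ 19.4 -86.7]
blue
scene 45 [334.4 223.2] [ 0.5547 -0.0436] [-33.6 -48.4]
```

View pics/c3.png

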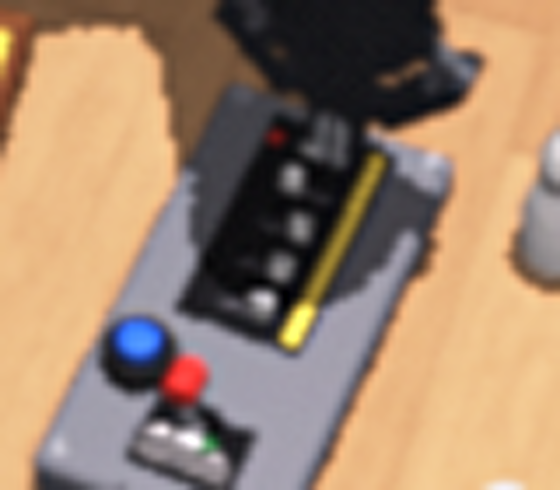

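Switches 3, 4 and 5 read ON and switch 2 reads OFF. Switch 1 is hidden behind the fingers at crop pixel (330,140), and the tip has risen, so it may be riding up on the tab. I'll raise the fingers and look.

Request:
{"api": "jog_arm", "payload": {
  "rows": [
    {"jaw": 0,"x": 0,"y": -12,"z": -5,"twist": 0},
    {"jaw": 0,"x": 0,"y": -15,"z": -25,"twist": 0},
    {"jaw": 0,"x": -20,"y": 0,"z": -30,"twist": 0},
    {"jaw": 0,"x": -35,"y": 0,"z": 0,"twist": 0},
    {"jaw": 0,"x": -15,"y": 0,"z": 0,"twist": 0}
  ]
}}

```text
time_s: 11.75
tcp_pos: [0.6359, 0.1632, 0.1713]
orientation: [[-0.078, -0.997, 0.003], [-0.997, 0.078, 0.002], [-0.003, -0.003, -1.0]]
contact_force: [-0.0, 0.2, -1.1]
width: 0.0002
finger_force: 0.0
```

```bash
python3 - <<'E'
from h import *
where()
s,d=read_camera('scene');t,d2=read_camera('top');look(t,s)
a=cv2.resize(s[175:245,315:385],(400,400),interpolation=cv2.INTER_CUBIC)
b=cv2.resize(t[140:190,270:350],(400,250),interpolation=cv2.INTER_CUBIC)
save('c4.png',np.hstack([a,np.vstack([b,np.zeros((150,400,3),np.uint8)])]))
E
```

```text
t 11.75 ctrl xy [ 31.2 164.1] tipz 98.7 yawerr 0.0 zax [ 0.0031  0.0023 -1.    ] F [-0.   0.2 -1.1] w 0.0002 q6 [ 0.56  0.21  0.03 -0.   -1.39 -0.63]
tabs
top 15 [312.7 150.1] [6.219e-01 6.000e-04] [29.9  1. ]
top 3 [298. 156.] [0.6021 0.0458] [ 6.7 44.4]
top 3 [306.  156.8] [0.6001 0.0209] [ 6.6 19.5]
top 4 [313.5 157.5] [ 0.5987 -0.0024] [ 7.  -3.9]
top 2 [290.  159.4] [0.5906 0.0702] [-6.7 67.8]
top 8 [318.  166.5] [ 0.5703 -0.0169] [-20.2 -20.6]
top 50 [288.  169.4] [0.5589 0.0753] [-38.7  70.5]
knob
top 28 [339.5 158.7] [ 0.5872 -0.0805] [  1.7 -82.6]
green
top 4 [343.6 155.5] [ 0.6033 -0.0942] [ 18.8 -95. ]
blue
top 32 [327.1 171.8] [ 0.5529 -0.0452] [-35.3 -50.1]
tabs
scene 509 [353.  210.9] [0.5946 0.0255] [ 0.7 23.6]
scene 6 [359.5 195. ] [0.5954 0.0929] [-3.7 90.9]
scene 11 [356.4 199.4] [0.591  0.0725] [-6.5 70.2]
scene 10 [357.5 206.3] [0.6029 0.0474] [ 7.3 46.1]
scene 9 [355. 212.] [0.602  0.0236] [ 8.3 22.3]
scene 8 [352.1 217.8] [ 0.6001 -0.0007] [ 8.3 -2.1]
knob
scene 33 [340.9 228.7] [ 0.5853 -0.0732] [ -0.8 -75.5]
green
scene 3 [345.2 237.7] [ 0.6046 -0.086 ] [ 19.4 -86.7]
blue
scene 44 [334.4 223.2] [ 0.5546 -0.0437] [-33.7 -48.5]
```

View pics/c4.png

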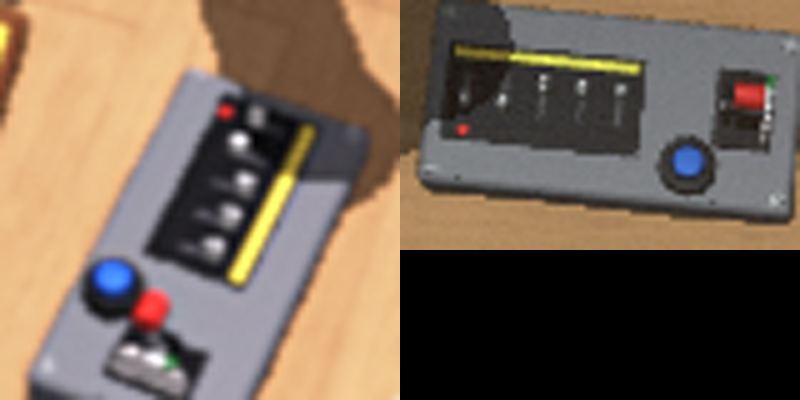

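Switch 1 sits at about -3.7 mm (scene crop, pixel (258,112)) and is not home. The tip edge slid over it, so I'll redo it with the tip lower.

Request:
{"api": "jog_arm", "payload": {
  "rows": [
    {"jaw": 0,"x": 30,"y": 0,"z": 0,"twist": 0},
    {"jaw": 0,"x": 30,"y": 0,"z": 0,"twist": 0},
    {"jaw": 0,"x": 14,"y": 0,"z": 20,"twist": 0},
    {"jaw": 0,"x": 0,"y": 0,"z": 20,"twist": 0},
    {"jaw": 0,"x": 0,"y": 0,"z": 10,"twist": 0}
  ]
}}

```text
time_s: 12.27
tcp_pos: [0.6279, 0.085, 0.1157]
orientation: [[-0.08, -0.997, -0.005], [-0.997, 0.08, -0.001], [0.001, 0.004, -1.0]]
contact_force: [-0.5, -0.3, -0.8]
width: 0.0001
finger_force: 0.0
```

Request:
{"api": "jog_arm", "payload": {
  "rows": [
    {"jaw": 0,"x": 0,"y": 0,"z": 6,"twist": 0},
    {"jaw": 0,"x": 0,"y": 0,"z": 4,"twist": 0},
    {"jaw": 0,"x": 0,"y": 0,"z": 2,"twist": 0},
    {"jaw": 0,"x": 0,"y": 0,"z": 0,"twist": 0},
    {"jaw": 0,"x": 0,"y": 0,"z": 0,"twist": 0}
  ]
}}

```text
time_s: 12.68
tcp_pos: [0.6301, 0.0875, 0.1078]
orientation: [[-0.077, -0.997, 0.001], [-0.997, 0.077, 0.0], [-0.0, -0.001, -1.0]]
contact_force: [-1.2, -0.5, -0.1]
width: -0.0002
finger_force: 0.0
```

Request:
{"api": "jog_arm", "payload": {
  "rows": [
    {"jaw": 0,"x": 0,"y": 0,"z": 2,"twist": 0},
    {"jaw": 0,"x": 0,"y": 0,"z": 1,"twist": 0},
    {"jaw": 0,"x": 0,"y": 0,"z": 0,"twist": 0},
    {"jaw": 0,"x": 0,"y": 0,"z": 0,"twist": 0},
    {"jaw": 0,"x": 0,"y": 0,"z": 0,"twist": 0}
  ]
}}

```text
time_s: 13.1
tcp_pos: [0.6298, 0.0871, 0.104]
orientation: [[-0.078, -0.997, 0.0], [-0.997, 0.078, 0.0], [-0.0, -0.0, -1.0]]
contact_force: [0.7, 0.1, 0.1]
width: 0.0
finger_force: 0.0
```

```bash
python3 - <<'E'
from h import *
where()
E
```

```text
t 13.1 ctrl xy [31.  87.8] tipz 31.4 yawerr 0.0 zax [ 1.e-04  1.e-04 -1.e+00] F [0.7 0.1 0.1] w 0.0 q6 [ 0.45  0.2  -0.11 -0.   -1.26 -0.53]
```

Request:
{"api": "jog_arm", "payload": {
  "rows": [
    {"jaw": 0,"x": -4,"y": 7,"z": 0,"twist": 0},
    {"jaw": 0,"x": 0,"y": 7,"z": 0,"twist": 0},
    {"jaw": 0,"x": 0,"y": 5,"z": 0,"twist": 0},
    {"jaw": 0,"x": 0,"y": 2,"z": 0,"twist": 0},
    {"jaw": 0,"x": 0,"y": 0,"z": 0,"twist": 0}
  ]
}}

```text
time_s: 13.52
tcp_pos: [0.6088, 0.0929, 0.1043]
orientation: [[-0.077, -0.997, 0.001], [-0.997, 0.077, 0.0], [-0.0, -0.001, -1.0]]
contact_force: [-0.3, -0.1, -0.0]
width: 0.0
finger_force: 0.0
```

Request:
{"api": "jog_arm", "payload": {
  "rows": [
    {"jaw": 0,"x": 0,"y": 1,"z": 0,"twist": 0},
    {"jaw": 0,"x": 0,"y": 1,"z": 0,"twist": 0},
    {"jaw": 0,"x": 0,"y": 1,"z": 0,"twist": 0},
    {"jaw": 0,"x": 0,"y": 0,"z": 0,"twist": 0},
    {"jaw": 0,"x": 0,"y": 0,"z": 0,"twist": 0}
  ]
}}

```text
time_s: 13.93
tcp_pos: [0.6077, 0.0929, 0.1045]
orientation: [[-0.078, -0.997, 0.004], [-0.997, 0.078, 0.001], [-0.001, -0.004, -1.0]]
contact_force: [8.6, -1.5, -2.7]
width: -0.0002
finger_force: 4.3
```

```bash
python3 - <<'E'
from h import *
where()
s,d=read_camera('scene');t,d2=read_camera('top');look(t,s)
E
```

```text
t 13.93 ctrl xy [ 8.6 91.9] tipz 31.9 yawerr -0.0 zax [ 4.2e-03  6.0e-04 -1.0e+00] F [ 8.6 -1.5 -2.7] w -0.0002 q6 [ 0.48  0.14 -0.17  0.   -1.25 -0.56]
tabs
top 11 [314.7 150.2] [ 0.6219 -0.0054] [30.4 -5. ]
top 4 [313.5 157.5] [ 0.5986 -0.0024] [ 7.  -3.9]
top 8 [318.  166.5] [ 0.5703 -0.0169] [-20.2 -20.6]
knob
top 28 [339.5 158.7] [ 0.5872 -0.0805] [  1.6 -82.6]
green
top 4 [343.6 155.5] [ 0.6033 -0.0942] [ 18.8 -95. ]
blue
top 32 [327.1 171.8] [ 0.553  -0.0452] [-35.3 -50.1]
tabs
scene 7 [372.6 197.2] [0.6388 0.0992] [ 39.1 100.6]
scene 286 [351.6 218.2] [ 0.599  -0.0028] [ 7.4 -4.2]
scene 6 [356.5 200. ] [0.5922 0.0703] [-5.2 68.1]
scene 5 [357.4 207.2] [0.6036 0.044 ] [ 8.3 42.8]
scene 3 [354.7 212.7] [0.6018 0.0206] [ 8.3 19.3]
scene 8 [352.1 217.8] [ 0.6001 -0.0007] [ 8.3 -2.1]
knob
scene 33 [340.9 228.7] [ 0.5853 -0.0732] [ -0.8 -75.5]
green
scene 3 [345.2 237.7] [ 0.6046 -0.086 ] [ 19.4 -86.7]
blue
scene 44 [334.4 223.2] [ 0.5546 -0.0436] [-33.7 -48.4]
```

Request:
{"api": "jog_arm", "payload": {
  "rows": [
    {"jaw": 0,"x": 0,"y": 1,"z": 0,"twist": 0},
    {"jaw": 0,"x": 0,"y": 0,"z": 0,"twist": 0},
    {"jaw": 0,"x": 0,"y": -12,"z": 0,"twist": 0},
    {"jaw": 0,"x": 0,"y": 0,"z": -30,"twist": 0},
    {"jaw": 0,"x": 0,"y": 0,"z": -40,"twist": 0}
  ]
}}

```text
time_s: 14.45
tcp_pos: [0.6152, 0.0914, 0.1695]
orientation: [[-0.079, -0.997, -0.01], [-0.997, 0.079, -0.003], [0.004, 0.01, -1.0]]
contact_force: [0.8, 0.5, 0.4]
width: -0.0003
finger_force: 0.0
```

Request:
{"api": "jog_arm", "payload": {
  "rows": [
    {"jaw": 50,"x": 20,"y": 0,"z": -25,"twist": 0},
    {"jaw": 50,"x": 35,"y": 4,"z": 0,"twist": 0},
    {"jaw": 50,"x": 35,"y": 4,"z": 0,"twist": 0},
    {"jaw": 50,"x": 35,"y": 4,"z": 0,"twist": 0},
    {"jaw": 50,"x": 35,"y": 4,"z": 0,"twist": 0}
  ]
}}

```text
time_s: 14.87
tcp_pos: [0.588, -0.0675, 0.199]
orientation: [[-0.078, -0.997, -0.001], [-0.997, 0.078, 0.0], [-0.0, 0.001, -1.0]]
contact_force: [0.3, -1.1, -0.2]
width: 0.0499
finger_force: 0.0
```

Request:
{"api": "jog_arm", "payload": {
  "rows": [
    {"jaw": 50,"x": 11,"y": 0,"z": 0,"twist": 0},
    {"jaw": 50,"x": 0,"y": 0,"z": 0,"twist": 0},
    {"jaw": 50,"x": 0,"y": 0,"z": 0,"twist": 0},
    {"jaw": 50,"x": 0,"y": 0,"z": 0,"twist": 0},
    {"jaw": 50,"x": 0,"y": 0,"z": 0,"twist": 0}
  ]
}}

```text
time_s: 15.28
tcp_pos: [0.588, -0.0761, 0.1987]
orientation: [[-0.077, -0.997, -0.0], [-0.997, 0.077, 0.0], [-0.0, 0.0, -1.0]]
contact_force: [0.4, 0.7, 0.4]
width: 0.0501
finger_force: 0.0
```

```bash
python3 - <<'E'
from h import *
where()
s,d=read_camera('scene');t,d2=read_camera('top');look(t,s)
E
```

```text
t 15.28 ctrl xy [  2.1 -78.2] tipz 126.1 yawerr 0.001 zax [-5.e-04  2.e-04 -1.e+00] F [0.4 0.7 0.4] w 0.0501 q6 [ 0.21  0.04 -0.11 -0.   -1.42 -0.29]
tabs
top 15 [312.7 150.1] [6.219e-01 6.000e-04] [29.9  0.9]
top 3 [298. 156.] [0.6021 0.0458] [ 6.7 44.4]
top 4 [282.2 158.8] [0.5922 0.0943] [-7. 92.]
knob
green
blue
top 30 [327.2 172. ] [ 0.5523 -0.0453] [-35.9 -50.2]
tabs
scene 286 [366.  211.9] [0.6354 0.036 ] [40.6 37.3]
knob
scene 32 [341. 229.] [ 0.5861 -0.0742] [  0.1 -76.4]
green
scene 2 [344.4 238. ] [ 0.6026 -0.0878] [ 17.6 -88.7]
blue
scene 50 [334.4 223.6] [ 0.5551 -0.0452] [-33.1 -49.9]
```

Request:
{"api": "jog_arm", "payload": {
  "rows": [
    {"jaw": 50,"x": 2,"y": 0,"z": 15,"twist": 0},
    {"jaw": 50,"x": 0,"y": 0,"z": 20,"twist": 0},
    {"jaw": 50,"x": 0,"y": 0,"z": 15,"twist": 0},
    {"jaw": 50,"x": 0,"y": 0,"z": 8,"twist": 0},
    {"jaw": 50,"x": 0,"y": 0,"z": 0,"twist": 0}
  ]
}}

```text
time_s: 15.8
tcp_pos: [0.5868, -0.0786, 0.1385]
orientation: [[-0.077, -0.997, -0.004], [-0.997, 0.077, -0.0], [0.0, 0.004, -1.0]]
contact_force: [-0.4, 0.1, 0.1]
width: 0.05
finger_force: 0.0
```

Request:
{"api": "jog_arm", "payload": {
  "rows": [
    {"jaw": 30,"x": 0,"y": 0,"z": 0,"twist": 0},
    {"jaw": 20,"x": 0,"y": 0,"z": 0,"twist": 0},
    {"jaw": 14,"x": 0,"y": 0,"z": 0,"twist": 0},
    {"jaw": 10,"x": 0,"y": 0,"z": 0,"twist": 0},
    {"jaw": 10,"x": 0,"y": 0,"z": 0,"twist": 0}
  ],
  "grip_force": 20
}}

```text
time_s: 16.22
tcp_pos: [0.5882, -0.079, 0.1424]
orientation: [[-0.078, -0.997, 0.002], [-0.997, 0.078, 0.0], [-0.0, -0.002, -1.0]]
contact_force: [-1.2, 1.4, 4.3]
width: 0.0149
finger_force: 19.7
```

```bash
python3 - <<'E'
from h import *
where()
E
```

```text
t 16.22 ctrl xy [  2.5 -81.1] tipz 69.8 yawerr 0.0 zax [ 2.e-03  1.e-04 -1.e+00] F [-1.2  1.4  4.3] w 0.0149 q6 [ 0.2   0.06 -0.19  0.   -1.32 -0.28]
```

Request:
{"api": "jog_arm", "payload": {
  "rows": [
    {"jaw": 28,"x": 0,"y": 0,"z": 0,"twist": 0},
    {"jaw": 28,"x": 0,"y": 0,"z": 4,"twist": 0},
    {"jaw": 28,"x": 0,"y": 0,"z": 3,"twist": 0},
    {"jaw": 28,"x": 0,"y": 0,"z": 0,"twist": 0},
    {"jaw": 28,"x": 0,"y": 0,"z": 0,"twist": 0}
  ]
}}

```text
time_s: 16.63
tcp_pos: [0.5874, -0.0792, 0.1331]
orientation: [[-0.078, -0.997, -0.001], [-0.997, 0.078, -0.0], [0.0, 0.001, -1.0]]
contact_force: [0.7, -0.5, -0.1]
width: 0.0282
finger_force: 0.0
```

Request:
{"api": "jog_arm", "payload": {
  "rows": [
    {"jaw": 20,"x": 0,"y": 0,"z": 0,"twist": 0},
    {"jaw": 14,"x": 0,"y": 0,"z": 0,"twist": 0},
    {"jaw": 12,"x": 0,"y": 0,"z": 0,"twist": 0},
    {"jaw": 12,"x": 0,"y": 0,"z": 0,"twist": 0},
    {"jaw": 12,"x": 0,"y": 0,"z": 0,"twist": 0}
  ]
}}

```text
time_s: 17.05
tcp_pos: [0.5877, -0.0792, 0.1339]
orientation: [[-0.078, -0.997, 0.0], [-0.997, 0.078, -0.0], [0.0, -0.0, -1.0]]
contact_force: [0.2, -0.9, -0.6]
width: 0.0155
finger_force: 19.5
```

```bash
python3 - <<'E'
from h import *
where()
s,d=read_camera('scene')
a=cv2.resize(s[185:255,305:385],(560,490),interpolation=cv2.INTER_CUBIC)
save('c5.png',a)
E
```

```text
t 17.05 ctrl xy [  2.  -81.3] tipz 61.3 yawerr -0.0 zax [ 0. -0. -1.] F [ 0.2 -0.9 -0.6] w 0.0155 q6 [ 0.2   0.07 -0.2   0.   -1.31 -0.28]
```

View pics/c5.png

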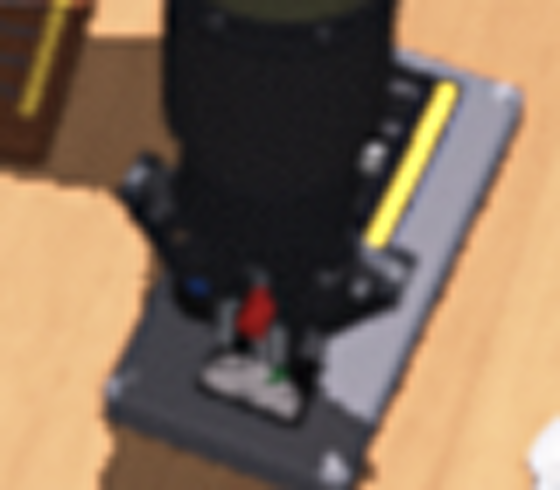

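The jaws hold the red knob at crop pixel (258,312), 15.5 mm open with no side force. I'll move the lever along its arc to 0.5 rad.

Request:
{"api": "jog_arm", "payload": {
  "rows": [
    {"jaw": 12,"x": 0,"y": -6,"z": 0,"twist": 0},
    {"jaw": 12,"x": 0,"y": -6,"z": 0.8,"twist": 0},
    {"jaw": 12,"x": 0,"y": -6.5,"z": 1.8,"twist": 0},
    {"jaw": 12,"x": 0,"y": -6.1,"z": 2.8,"twist": 0},
    {"jaw": 12,"x": 0,"y": 0,"z": 0,"twist": 0}
  ]
}}

```text
time_s: 17.52
tcp_pos: [0.6073, -0.0809, 0.1313]
orientation: [[-0.077, -0.997, -0.016], [-0.997, 0.077, -0.001], [0.002, 0.016, -1.0]]
contact_force: [-35.6, 10.1, 33.5]
width: 0.0152
finger_force: 67.4
```

Request:
{"api": "jog_arm", "payload": {
  "rows": [
    {"jaw": 12,"x": 0,"y": 0,"z": 0,"twist": 0},
    {"jaw": 12,"x": 0,"y": 0,"z": 0,"twist": 0},
    {"jaw": 12,"x": 0,"y": 0,"z": 0,"twist": 0},
    {"jaw": 12,"x": 0,"y": 0,"z": 0,"twist": 0},
    {"jaw": 12,"x": 0,"y": 0,"z": 0,"twist": 0}
  ]
}}

```text
time_s: 17.93
tcp_pos: [0.607, -0.0809, 0.1315]
orientation: [[-0.077, -0.997, -0.015], [-0.997, 0.077, -0.001], [0.002, 0.015, -1.0]]
contact_force: [-34.2, 8.5, 31.6]
width: 0.0155
finger_force: 64.9
```

```bash
python3 - <<'E'
from h import *
where()
s,d=read_camera('scene');t,d2=read_camera('top');look(t,s)
E
```

```text
t 17.93 ctrl xy [ 21.4 -81.5] tipz 58.9 yawerr 0.001 zax [-1.480e-02 -9.000e-04 -9.999e-01] F [-34.2   8.5  31.6] w 0.0155 q6 [ 0.19  0.13 -0.13 -0.   -1.32 -0.27]
tabs
top 8 [309.5 150. ] [0.6221 0.0106] [29.3 10.9]
knob
green
blue
top 29 [327.2 172.1] [ 0.5519 -0.0454] [-36.2 -50.3]
tabs
scene 195 [368.6 211.1] [0.6423 0.0421] [47.  43.9]
knob
scene 28 [346.9 232. ] [ 0.6065 -0.0781] [ 20.7 -78.7]
green
scene 2 [344.4 238. ] [ 0.6026 -0.0878] [ 17.6 -88.7]
blue
scene 14 [332.5 224.9] [ 0.5513 -0.0516] [-36.4 -56.6]
```

The lever stopped at about 0.37 rad: the near fingertip jams against the leaning stem. I'll open the jaws, lift, and push with the near finger only.

Request:
{"api": "jog_arm", "payload": {
  "rows": [
    {"jaw": 32,"x": 0,"y": 3,"z": 0,"twist": 0},
    {"jaw": 32,"x": 0,"y": 0,"z": 0,"twist": 0},
    {"jaw": 32,"x": 0,"y": 0,"z": -6,"twist": 0},
    {"jaw": 32,"x": 0,"y": 0,"z": -4,"twist": 0},
    {"jaw": 32,"x": 0,"y": 0,"z": 0,"twist": 0}
  ]
}}

```text
time_s: 18.45
tcp_pos: [0.61, -0.0809, 0.1399]
orientation: [[-0.078, -0.997, 0.002], [-0.997, 0.078, -0.0], [0.0, -0.002, -1.0]]
contact_force: [0.5, 0.2, -0.6]
width: 0.0319
finger_force: 0.0
```

```bash
python3 - <<'E'
from h import *
where()
s,d=read_camera('scene');t,d2=read_camera('top');look(t,s)
E
```

```text
t 18.45 ctrl xy [ 24.5 -81.3] tipz 67.3 yawerr 0.0 zax [ 2.e-03 -2.e-04 -1.e+00] F [ 0.5  0.2 -0.6] w 0.0319 q6 [ 0.19  0.12 -0.13  0.   -1.32 -0.27]
tabs
top 11 [311. 150.] [0.6222 0.0059] [29.8  6.3]
knob
green
blue
top 30 [327.1 172. ] [ 0.5522 -0.0451] [-36.  -50.1]
tabs
scene 181 [369.  210.4] [0.6429 0.045 ] [47.4 46.9]
scene 9 [361.1 225.8] [ 0.6359 -0.0195] [ 45.5 -18. ]
knob
scene 29 [348.  232.1] [ 0.6096 -0.0774] [ 23.7 -77.8]
green
scene 3 [344.5 237.8] [ 0.6027 -0.0869] [ 17.6 -87.8]
blue
scene 25 [333.5 225. ] [ 0.5542 -0.0509] [-33.6 -55.7]
```

Request:
{"api": "jog_arm", "payload": {
  "rows": [
    {"jaw": 32,"x": 0,"y": -4,"z": 0,"twist": 0},
    {"jaw": 32,"x": 0,"y": -3.5,"z": 0,"twist": 0},
    {"jaw": 32,"x": 0,"y": 0,"z": 0,"twist": 0},
    {"jaw": 32,"x": 0,"y": 0,"z": 0,"twist": 0},
    {"jaw": 32,"x": 0,"y": 0,"z": 0,"twist": 0}
  ]
}}

```text
time_s: 18.97
tcp_pos: [0.6168, -0.0814, 0.1382]
orientation: [[-0.078, -0.997, -0.0], [-0.997, 0.078, 0.0], [0.0, 0.0, -1.0]]
contact_force: [0.9, 0.3, 0.7]
width: 0.0317
finger_force: 0.1
```

Request:
{"api": "jog_arm", "payload": {
  "rows": [
    {"jaw": 32,"x": 0,"y": 6,"z": 0,"twist": 0},
    {"jaw": 32,"x": 0,"y": 0,"z": -20,"twist": 0},
    {"jaw": 32,"x": 0,"y": 0,"z": -30,"twist": 0},
    {"jaw": 32,"x": -40,"y": 0,"z": 0,"twist": 0},
    {"jaw": 32,"x": -40,"y": 0,"z": 0,"twist": 0}
  ]
}}

```text
time_s: 19.38
tcp_pos: [0.6175, -0.0017, 0.1916]
orientation: [[-0.082, -0.997, 0.005], [-0.997, 0.082, 0.001], [-0.001, -0.005, -1.0]]
contact_force: [0.6, 1.7, -0.7]
width: 0.0318
finger_force: 0.0
```

```bash
python3 - <<'E'
from h import *
where()
s,d=read_camera('scene');t,d2=read_camera('top');look(t,s)
E
```

```text
t 19.38 ctrl xy [25.7 -1.7] tipz 119.0 yawerr -0.004 zax [ 5.2e-03  9.0e-04 -1.0e+00] F [ 0.6  1.7 -0.7] w 0.0318 q6 [ 0.32  0.1  -0.06  0.   -1.41 -0.4 ]
tabs
top 5 [278. 152.] [0.6133 0.1082] [ 13.  107.5]
knob
top 23 [340.3 150.6] [ 0.612  -0.0824] [ 26.5 -82.6]
green
top 4 [343.6 155.5] [ 0.6033 -0.0942] [ 18.8 -95. ]
blue
top 32 [327.1 171.9] [ 0.5526 -0.0452] [-35.6 -50.1]
tabs
scene 2 [359.  195.5] [0.5945 0.0904] [-4.4 88.3]
scene 5 [372.3 196.4] [0.6369 0.1019] [ 37.  103.1]
scene 2 [357.  199.5] [0.5932 0.0726] [-4.3 70.5]
scene 124 [368.2 214.1] [0.6444 0.0305] [50.  32.4]
scene 5 [357.4 207.2] [0.6036 0.044 ] [ 8.3 42.8]
scene 3 [354.7 212.7] [0.6018 0.0205] [ 8.3 19.2]
scene 3 [352.3 218.3] [ 0.6013 -0.0026] [ 9.6 -3.9]
knob
scene 30 [348.8 233. ] [ 0.613  -0.0795] [ 27.3 -79.6]
green
scene 2 [344.4 238. ] [ 0.6026 -0.0878] [ 17.5 -88.7]
blue
scene 46 [334.4 223.1] [ 0.5545 -0.0434] [-33.9 -48.2]
```

Request:
{"api": "jog_arm", "payload": {
  "rows": [
    {"jaw": 40,"x": 40,"y": 0,"z": 0,"twist": 0},
    {"jaw": 40,"x": 40,"y": 0,"z": 0,"twist": 0},
    {"jaw": 40,"x": 0,"y": 0,"z": 20,"twist": 0},
    {"jaw": 40,"x": 0,"y": 0,"z": 20,"twist": 0},
    {"jaw": 40,"x": 0,"y": 0,"z": 9,"twist": 0}
  ]
}}

```text
time_s: 19.9
tcp_pos: [0.6093, -0.0817, 0.1368]
orientation: [[-0.08, -0.997, -0.003], [-0.997, 0.08, 0.001], [-0.0, 0.003, -1.0]]
contact_force: [-0.2, 0.5, -0.8]
width: 0.04
finger_force: 0.0
```

Request:
{"api": "jog_arm", "payload": {
  "rows": [
    {"jaw": 40,"x": 0,"y": 2,"z": 0,"twist": 0},
    {"jaw": 40,"x": 0,"y": 2,"z": 0,"twist": 0},
    {"jaw": 40,"x": 0,"y": 0,"z": 0,"twist": 0},
    {"jaw": 40,"x": 0,"y": 0,"z": 0,"twist": 0},
    {"jaw": 40,"x": 0,"y": 0,"z": 0,"twist": 0}
  ]
}}

```text
time_s: 20.32
tcp_pos: [0.6072, -0.0803, 0.1408]
orientation: [[-0.077, -0.997, 0.002], [-0.997, 0.077, 0.0], [-0.0, -0.002, -1.0]]
contact_force: [0.6, 0.0, -0.6]
width: 0.0398
finger_force: 0.0
```

```bash
python3 - <<'E'
from h import *
where()
E
```

```text
t 20.32 ctrl xy [ 21.6 -80.9] tipz 68.2 yawerr 0.001 zax [ 2.e-03  2.e-04 -1.e+00] F [ 0.6  0.  -0.6] w 0.0398 q6 [ 0.2   0.11 -0.14  0.   -1.32 -0.27]
```

Next I'll move back in steps so the far pad reaches tcp x = 14.7, watching the finger force.

Request:
{"api": "jog_arm", "payload": {
  "rows": [
    {"jaw": 40,"x": 0,"y": 2,"z": 0,"twist": 0},
    {"jaw": 40,"x": 0,"y": 2,"z": 0,"twist": 0},
    {"jaw": 40,"x": 0,"y": 0,"z": 0,"twist": 0},
    {"jaw": 40,"x": 0,"y": 0,"z": 0,"twist": 0},
    {"jaw": 40,"x": 0,"y": 0,"z": 0,"twist": 0}
  ]
}}

```text
time_s: 20.73
tcp_pos: [0.6027, -0.0803, 0.1396]
orientation: [[-0.078, -0.997, 0.0], [-0.997, 0.078, 0.0], [-0.0, -0.0, -1.0]]
contact_force: [0.0, -0.9, 0.2]
width: 0.0399
finger_force: 0.0
```

Request:
{"api": "jog_arm", "payload": {
  "rows": [
    {"jaw": 40,"x": 0,"y": 1.5,"z": 0,"twist": 0},
    {"jaw": 40,"x": 0,"y": 1,"z": 0,"twist": 0},
    {"jaw": 40,"x": 0,"y": 0,"z": 0,"twist": 0},
    {"jaw": 40,"x": 0,"y": 0,"z": 0,"twist": 0},
    {"jaw": 40,"x": 0,"y": 0,"z": 0,"twist": 0}
  ]
}}

```text
time_s: 21.15
tcp_pos: [0.6002, -0.0801, 0.1395]
orientation: [[-0.078, -0.997, -0.0], [-0.997, 0.078, 0.0], [-0.0, 0.0, -1.0]]
contact_force: [0.1, 0.1, -0.3]
width: 0.04
finger_force: 0.0
```

```bash
python3 - <<'E'
from h import *
where();print(state()['finger_force'])
s,d=read_camera('scene');look(np.zeros_like(s),s)
E
```

```text
t 21.15 ctrl xy [ 14.6 -81.2] tipz 66.9 yawerr -0.0 zax [-0.e+00  1.e-04 -1.e+00] F [ 0.1  0.1 -0.3] w 0.04 q6 [ 0.2   0.1  -0.16 -0.   -1.32 -0.28]
0.0
tabs
knob
green
blue
tabs
scene 199 [368.3 210. ] [0.6403 0.0458] [44.7 47.4]
scene 12 [359.3 225. ] [ 0.6299 -0.0186] [ 39.4 -17.6]
knob
scene 28 [348.6 233. ] [ 0.6124 -0.0796] [ 26.7 -79.8]
green
scene 2 [344.4 238. ] [ 0.6026 -0.0878] [ 17.5 -88.7]
blue
scene 19 [332.9 224.9] [ 0.5522 -0.0511] [-35.5 -56.1]
```

Request:
{"api": "jog_arm", "payload": {
  "rows": [
    {"jaw": 40,"x": 0,"y": 0.7,"z": 0,"twist": 0},
    {"jaw": 40,"x": 0,"y": 0,"z": 0,"twist": 0},
    {"jaw": 40,"x": 0,"y": 0,"z": 0,"twist": 0},
    {"jaw": 40,"x": 0,"y": 0,"z": 0,"twist": 0},
    {"jaw": 40,"x": 0,"y": 0,"z": 0,"twist": 0}
  ]
}}

```text
time_s: 21.62
tcp_pos: [0.5996, -0.08, 0.1396]
orientation: [[-0.078, -0.997, 0.0], [-0.997, 0.078, 0.0], [-0.0, -0.0, -1.0]]
contact_force: [-0.1, -0.4, 0.5]
width: 0.04
finger_force: 0.4
```

Request:
{"api": "jog_arm", "payload": {
  "rows": [
    {"jaw": 40,"x": 0,"y": 0.7,"z": 0,"twist": 0},
    {"jaw": 40,"x": 0,"y": 0,"z": 0,"twist": 0},
    {"jaw": 40,"x": 0,"y": 0,"z": 0,"twist": 0},
    {"jaw": 40,"x": 0,"y": 0,"z": 0,"twist": 0},
    {"jaw": 40,"x": 0,"y": 0,"z": 0,"twist": 0}
  ]
}}

```text
time_s: 22.03
tcp_pos: [0.5991, -0.08, 0.1398]
orientation: [[-0.078, -0.997, 0.001], [-0.997, 0.078, 0.0], [-0.0, -0.001, -1.0]]
contact_force: [2.1, 0.2, 1.8]
width: 0.0398
finger_force: 1.1
```

Request:
{"api": "jog_arm", "payload": {
  "rows": [
    {"jaw": 40,"x": 0,"y": 0.7,"z": 0,"twist": 0},
    {"jaw": 40,"x": 0,"y": 0,"z": 0,"twist": 0},
    {"jaw": 40,"x": 0,"y": 0,"z": 0,"twist": 0},
    {"jaw": 40,"x": 0,"y": 0,"z": 0,"twist": 0},
    {"jaw": 40,"x": 0,"y": 0,"z": 0,"twist": 0}
  ]
}}

```text
time_s: 22.45
tcp_pos: [0.5982, -0.0799, 0.1395]
orientation: [[-0.078, -0.997, 0.0], [-0.997, 0.078, 0.0], [-0.0, -0.0, -1.0]]
contact_force: [1.9, -0.0, 2.4]
width: 0.0404
finger_force: 1.3
```

```bash
python3 - <<'E'
from h import *
where();print(state()['finger_force'])
s,d=read_camera('scene');look(np.zeros_like(s),s)
E
```

```text
t 22.45 ctrl xy [ 12.5 -81.2] tipz 66.9 yawerr -0.0 zax [ 0.e+00  2.e-04 -1.e+00] F [ 1.9 -0.   2.4] w 0.0404 q6 [ 0.2   0.09 -0.16 -0.   -1.32 -0.28]
1.2880709767341614
tabs
knob
green
blue
tabs
scene 202 [368.3 209.7] [0.6397 0.0467] [44.1 48.3]
scene 11 [359.2 225. ] [ 0.6295 -0.0189] [ 39.  -17.9]
knob
scene 25 [348.2 232.6] [ 0.6107 -0.0789] [ 24.9 -79.2]
green
scene 3 [344.6 237.8] [ 0.6027 -0.0868] [ 17.6 -87.7]
blue
scene 16 [332.5 224.6] [ 0.5508 -0.0508] [-37.  -55.8]
```

Request:
{"api": "jog_arm", "payload": {
  "rows": [
    {"jaw": 40,"x": 0,"y": -7,"z": 0,"twist": 0},
    {"jaw": 32,"x": 0,"y": -6,"z": 1.3,"twist": 0},
    {"jaw": 32,"x": 0,"y": 0,"z": 0,"twist": 0},
    {"jaw": 32,"x": 0,"y": -3,"z": 0,"twist": 0},
    {"jaw": 32,"x": 0,"y": 0,"z": 0,"twist": 0}
  ]
}}

```text
time_s: 22.92
tcp_pos: [0.6142, -0.0813, 0.1375]
orientation: [[-0.078, -0.997, -0.001], [-0.997, 0.078, -0.0], [0.0, 0.001, -1.0]]
contact_force: [-0.5, -0.5, -0.2]
width: 0.0319
finger_force: 0.0
```

Request:
{"api": "jog_arm", "payload": {
  "rows": [
    {"jaw": 32,"x": 0,"y": -2,"z": 0,"twist": 0},
    {"jaw": 32,"x": 0,"y": -1,"z": 0,"twist": 0},
    {"jaw": 32,"x": 0,"y": 0,"z": 0,"twist": 0},
    {"jaw": 32,"x": 0,"y": 0,"z": 0,"twist": 0},
    {"jaw": 32,"x": 0,"y": 0,"z": 0,"twist": 0}
  ]
}}

```text
time_s: 23.33
tcp_pos: [0.6169, -0.0815, 0.1381]
orientation: [[-0.078, -0.997, -0.0], [-0.997, 0.078, 0.0], [-0.0, 0.0, -1.0]]
contact_force: [-1.0, 0.3, -0.2]
width: 0.0319
finger_force: 0.6
```

```bash
python3 - <<'E'
from h import *
where();print(state()['finger_force'])
s,d=read_camera('scene');look(np.zeros_like(s),s)
E
```

```text
t 23.33 ctrl xy [ 31.3 -81.3] tipz 65.5 yawerr -0.0 zax [-5.e-04  1.e-04 -1.e+00] F [-1.   0.3 -0.2] w 0.0319 q6 [ 0.19  0.14 -0.11 -0.   -1.32 -0.27]
0.6434293650090694
tabs
knob
green
blue
tabs
scene 130 [370.1 211.3] [0.6471 0.0427] [51.7 44.9]
scene 7 [363.3 226.5] [ 0.6434 -0.0196] [ 52.9 -17.5]
knob
scene 31 [348.8 232.9] [ 0.6127 -0.0791] [ 26.9 -79.2]
green
scene 2 [344.4 238. ] [ 0.6026 -0.0878] [ 17.5 -88.7]
blue
scene 29 [332.9 223.6] [ 0.5508 -0.0467] [-37.3 -51.8]
```

Request:
{"api": "jog_arm", "payload": {
  "rows": [
    {"jaw": 32,"x": 0,"y": 6,"z": 0,"twist": 0},
    {"jaw": 32,"x": 0,"y": 0,"z": -20,"twist": 0},
    {"jaw": 32,"x": 0,"y": 0,"z": -36,"twist": 0},
    {"jaw": 0,"x": 0,"y": 40,"z": 0,"twist": 0},
    {"jaw": 0,"x": 0,"y": 40,"z": 0,"twist": 0}
  ]
}}

```text
time_s: 23.8
tcp_pos: [0.5325, -0.0746, 0.1963]
orientation: [[-0.078, -0.997, 0.004], [-0.997, 0.078, 0.0], [-0.0, -0.004, -1.0]]
contact_force: [-0.9, 0.3, 0.0]
width: 0.0088
finger_force: 0.0
```

Request:
{"api": "jog_arm", "payload": {
  "rows": [
    {"jaw": 0,"x": 0,"y": 40,"z": 0,"twist": 0},
    {"jaw": 0,"x": 0,"y": 10,"z": 0,"twist": 0},
    {"jaw": 0,"x": 0,"y": 0,"z": 0,"twist": 0},
    {"jaw": 0,"x": 0,"y": 0,"z": 0,"twist": 0},
    {"jaw": 0,"x": 0,"y": 0,"z": 0,"twist": 0}
  ]
}}

```text
time_s: 24.22
tcp_pos: [0.4821, -0.0708, 0.1947]
orientation: [[-0.078, -0.997, 0.001], [-0.997, 0.078, 0.0], [-0.0, -0.001, -1.0]]
contact_force: [0.2, 0.3, -0.0]
width: 0.0001
finger_force: 0.0
```

```bash
python3 - <<'E'
from h import *
where()
s,d=read_camera('scene');t,d2=read_camera('top');look(t,s)
a=cv2.resize(s[175:245,315:385],(400,400),interpolation=cv2.INTER_CUBIC)
b=cv2.resize(t[140:190,270:350],(400,250),interpolation=cv2.INTER_CUBIC)
save('c6.png',np.hstack([a,np.vstack([b,np.zeros((150,400,3),np.uint8)])]))
# predicted pixel of the knob at a few angles
for th in(.4,.5,.6):
    q=c2w([[.005+.045*np.sin(th),-.082]])[0];print(th,proj('top',[*q,.04+.045*np.cos(th)]),proj('scene',[*q,.04+.045*np.cos(th)]))
q=c2w([[-.035,-.05]])[0];print(proj('top',[*q,.052]),proj('scene',[*q,.052]))
E
```

```text
t 24.22 ctrl xy [-103.9  -81.1] tipz 122.1 yawerr 0.0 zax [ 1.4e-03  2.0e-04 -1.0e+00] F [ 0.2  0.3 -0. ] w 0.0001 q6 [ 0.27 -0.26 -0.39  0.   -1.44 -0.35]
tabs
top 4 [278.  151.5] [0.6149 0.1082] [ 14.5 107.7]
top 2 [297.5 168.5] [0.5626 0.0461] [-32.8  41.6]
top 2 [312.5 169. ] [ 5.621e-01 -2.000e-04] [-29.6  -4.5]
knob
green
blue
tabs
scene 605 [354.9 209.4] [0.5987 0.0331] [ 4.2 31.5]
scene 11 [356.4 199.4] [0.5911 0.0725] [-6.4 70.2]
scene 9 [357.5 206.2] [0.6026 0.0478] [ 7.  46.5]
scene 9 [355. 212.] [0.602  0.0236] [ 8.3 22.3]
scene 8 [352.1 217.8] [ 0.6001 -0.0007] [ 8.3 -2.1]
knob
scene 27 [348.9 232.7] [ 0.6129 -0.0783] [ 27.1 -78.4]
green
scene 3 [345.2 237.7] [ 0.6045 -0.0859] [ 19.4 -86.7]
blue
scene 43 [334.4 223.2] [ 0.5545 -0.0436] [-33.8 -48.4]
0.4 [[339.94744989 151.95285914]] [[347.06844267 233.16051395]]
0.5 [[340.02822401 150.82325001]] [[348.26891455 233.96595712]]
0.6 [[340.0929325  149.80375756]] [[349.39669761 234.81082299]]
[[327.11230047 171.69276074]] [[333.80158802 223.41775273]]
```

View pics/c6.png

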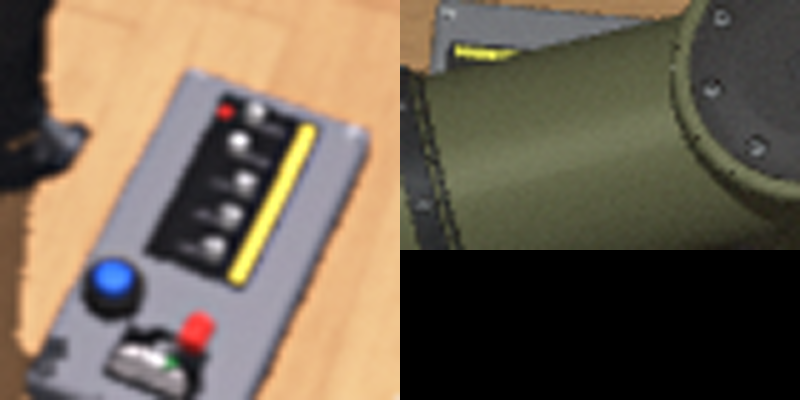

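The scene crop shows the tabs as 1 OFF (255,112), 2 OFF (238,141) and 3–5 ON. The knob at (198,330) matches the pixel predicted for 0.5 rad. Next is the button.

Request:
{"api": "jog_arm", "payload": {
  "rows": [
    {"jaw": 0,"x": -15,"y": -34,"z": 0,"twist": 0},
    {"jaw": 0,"x": -16,"y": -35,"z": 0,"twist": 0},
    {"jaw": 0,"x": 0,"y": 0,"z": 30,"twist": 0},
    {"jaw": 0,"x": 0,"y": 0,"z": 20,"twist": 0},
    {"jaw": 0,"x": 0,"y": 0,"z": 8,"twist": 0}
  ]
}}

```text
time_s: 24.73
tcp_pos: [0.552, -0.0453, 0.1312]
orientation: [[-0.079, -0.997, -0.007], [-0.997, 0.079, -0.001], [0.001, 0.007, -1.0]]
contact_force: [-0.4, -0.3, -0.6]
width: 0.0
finger_force: 0.0
```

Request:
{"api": "jog_arm", "payload": {
  "rows": [
    {"jaw": 0,"x": 0,"y": 0,"z": 0,"twist": 0},
    {"jaw": 0,"x": 0,"y": 0,"z": 0,"twist": 0},
    {"jaw": 0,"x": 0,"y": 0,"z": 0,"twist": 0},
    {"jaw": 0,"x": 0,"y": 0,"z": 0,"twist": 0},
    {"jaw": 0,"x": 0,"y": 0,"z": 0,"twist": 0}
  ]
}}

```text
time_s: 25.15
tcp_pos: [0.5532, -0.0453, 0.1378]
orientation: [[-0.078, -0.997, 0.003], [-0.997, 0.078, 0.001], [-0.001, -0.003, -1.0]]
contact_force: [0.3, -0.2, -0.5]
width: -0.0
finger_force: 0.0
```

```bash
python3 - <<'E'
from h import *
where()
E
```

```text
t 25.15 ctrl xy [-35.  -50.2] tipz 65.2 yawerr -0.0 zax [ 2.6e-03  5.0e-04 -1.0e+00] F [ 0.3 -0.2 -0.5] w -0.0 q6 [ 0.28 -0.04 -0.3   0.   -1.31 -0.36]
```

Request:
{"api": "jog_arm", "payload": {
  "rows": [
    {"jaw": 0,"x": 0,"y": 0,"z": 6,"twist": 0},
    {"jaw": 0,"x": 0,"y": 0,"z": 5,"twist": 0},
    {"jaw": 0,"x": 0,"y": 0,"z": 3,"twist": 0},
    {"jaw": 0,"x": 0,"y": 0,"z": 0,"twist": 0},
    {"jaw": 0,"x": 0,"y": 0,"z": 0,"twist": 0}
  ]
}}

```text
time_s: 25.57
tcp_pos: [0.5526, -0.0452, 0.1222]
orientation: [[-0.078, -0.997, -0.0], [-0.997, 0.078, -0.0], [0.0, 0.0, -1.0]]
contact_force: [-0.6, 1.5, 1.6]
width: -0.0002
finger_force: 1.1
```

Request:
{"api": "jog_arm", "payload": {
  "rows": [
    {"jaw": 0,"x": 0,"y": 0,"z": 2,"twist": 0},
    {"jaw": 0,"x": 0,"y": 0,"z": 2,"twist": 0},
    {"jaw": 0,"x": 0,"y": 0,"z": 1,"twist": 0},
    {"jaw": 0,"x": 0,"y": 0,"z": 0,"twist": 0},
    {"jaw": 0,"x": 0,"y": 0,"z": 0,"twist": 0}
  ]
}}

```text
time_s: 25.98
tcp_pos: [0.5528, -0.0453, 0.1187]
orientation: [[-0.077, -0.997, 0.001], [-0.997, 0.077, -0.0], [0.0, -0.001, -1.0]]
contact_force: [-4.8, 2.0, 10.1]
width: 0.0
finger_force: 4.8
```

Request:
{"api": "jog_arm", "payload": {
  "rows": [
    {"jaw": 0,"x": 0,"y": 0,"z": 1,"twist": 0},
    {"jaw": 0,"x": 0,"y": 0,"z": 1,"twist": 0},
    {"jaw": 0,"x": 0,"y": 0,"z": 0,"twist": 0},
    {"jaw": 0,"x": 0,"y": 0,"z": 0,"twist": 0},
    {"jaw": 0,"x": 0,"y": 0,"z": 0,"twist": 0}
  ]
}}

```text
time_s: 26.4
tcp_pos: [0.5529, -0.0453, 0.1184]
orientation: [[-0.077, -0.997, 0.001], [-0.997, 0.077, -0.001], [0.001, -0.001, -1.0]]
contact_force: [-10.7, 4.0, 18.1]
width: -0.0003
finger_force: 9.4
```

The button is fully down: tip at 45.8 mm and 18 N. I'll release it and retreat.

Request:
{"api": "jog_arm", "payload": {
  "rows": [
    {"jaw": 0,"x": 0,"y": 0,"z": -5,"twist": 0},
    {"jaw": 0,"x": 0,"y": 0,"z": -15,"twist": 0},
    {"jaw": 0,"x": 0,"y": 0,"z": -35,"twist": 0},
    {"jaw": 0,"x": 0,"y": 0,"z": -40,"twist": 0},
    {"jaw": 0,"x": 0,"y": 0,"z": -40,"twist": 0}
  ]
}}

```text
time_s: 26.82
tcp_pos: [0.5521, -0.0455, 0.2507]
orientation: [[-0.078, -0.997, -0.002], [-0.997, 0.078, -0.0], [0.001, 0.002, -1.0]]
contact_force: [2.1, -0.0, 0.2]
width: 0.0003
finger_force: 0.0
```

Request:
{"api": "jog_arm", "payload": {
  "rows": [
    {"jaw": 0,"x": 40,"y": 10,"z": -10,"twist": 0},
    {"jaw": 0,"x": 40,"y": 10,"z": 0,"twist": 0},
    {"jaw": 0,"x": 40,"y": 10,"z": 0,"twist": 0},
    {"jaw": 0,"x": 40,"y": 10,"z": 0,"twist": 0},
    {"jaw": 0,"x": 40,"y": 10,"z": 0,"twist": 0}
  ]
}}

```text
time_s: 27.23
tcp_pos: [0.4866, -0.2416, 0.2597]
orientation: [[-0.077, -0.997, 0.0], [-0.997, 0.077, 0.0], [-0.0, -0.0, -1.0]]
contact_force: [0.9, -0.9, -0.1]
width: -0.0003
finger_force: 0.0
```

Request:
{"api": "jog_arm", "payload": {
  "rows": [
    {"jaw": 0,"x": 30,"y": 0,"z": 0,"twist": 0},
    {"jaw": 0,"x": 0,"y": 0,"z": 0,"twist": 0},
    {"jaw": 0,"x": 0,"y": 0,"z": 0,"twist": 0},
    {"jaw": 0,"x": 0,"y": 0,"z": 0,"twist": 0},
    {"jaw": 0,"x": 0,"y": 0,"z": 0,"twist": 0}
  ]
}}

```text
time_s: 27.65
tcp_pos: [0.4854, -0.2693, 0.2597]
orientation: [[-0.077, -0.997, -0.0], [-0.997, 0.077, 0.0], [-0.0, 0.0, -1.0]]
contact_force: [-0.5, -0.5, 0.1]
width: 0.0
finger_force: 0.0
```

```bash
python3 - <<'E'
from h import *
where()
s,d=read_camera('scene');t,d2=read_camera('top');look(t,s)
a=cv2.resize(s[175:245,315:385],(400,400),interpolation=cv2.INTER_CUBIC)
b=cv2.resize(t[140:190,270:350],(400,250),interpolation=cv2.INTER_CUBIC)
save('c7.png',np.hstack([a,np.vstack([b,np.zeros((150,400,3),np.uint8)])]))
E
```

```text
t 27.65 ctrl xy [ -85.1 -278.7] tipz 187.1 yawerr 0.001 zax [-3.e-04  3.e-04 -1.e+00] F [-0.5 -0.5  0.1] w 0.0 q6 [-0.14 -0.08 -0.11 -0.   -1.54  0.07]
tabs
top 8 [278.  153.5] [0.6085 0.108 ] [  8.2 106.9]
top 6 [308.5 150. ] [0.622  0.0138] [29.  14.1]
top 3 [298. 156.] [0.6021 0.0458] [ 6.7 44.4]
top 3 [306.  156.8] [0.6001 0.0209] [ 6.6 19.5]
top 4 [313.5 157.5] [ 0.5986 -0.0024] [ 7.  -3.9]
top 4 [282.2 158.7] [0.5922 0.0943] [-7. 92.]
top 2 [290.  159.4] [0.5906 0.0702] [-6.7 67.8]
top 8 [318.  166.5] [ 0.5703 -0.0169] [-20.2 -20.6]
top 50 [287.6 169.4] [0.559  0.0765] [-38.7  71.7]
knob
green
blue
tabs
scene 609 [355.  209.4] [0.5988 0.0331] [ 4.3 31.6]
scene 11 [356.4 199.4] [0.5911 0.0725] [-6.4 70.2]
scene 9 [357.5 206.2] [0.6026 0.0478] [ 7.  46.5]
scene 10 [355.  212.1] [0.6022 0.023 ] [ 8.6 21.8]
scene 8 [352.1 217.8] [ 0.6001 -0.0007] [ 8.3 -2.1]
knob
scene 27 [348.9 232.7] [ 0.6129 -0.0783] [ 27.1 -78.4]
green
scene 3 [345.2 237.7] [ 0.6046 -0.0859] [ 19.4 -86.6]
blue
scene 44 [334.4 223.2] [ 0.5546 -0.0437] [-33.7 -48.5]
```

View pics/c7.png

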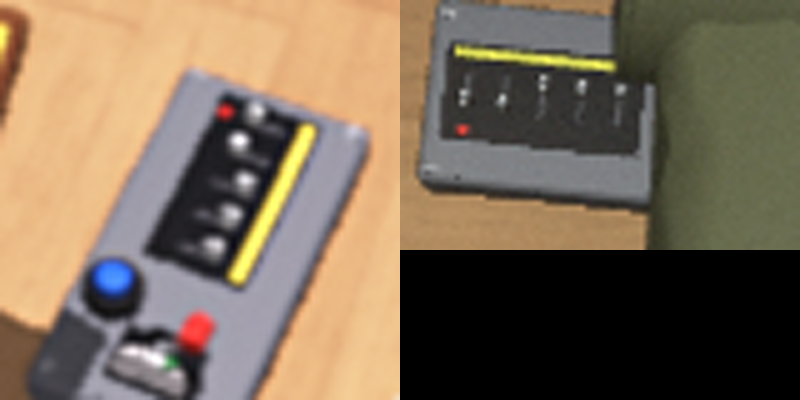

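The tabs read -7, -7, +7, +7 and +7 mm, so the code is OFF OFF ON ON ON. The lever is unchanged at about 0.5 rad, the button is up again at (113,278), and the arm is clear.

```bash
python3 -c "
from bench import *
print(hand_in())"
```

```text
the job is handed in; nothing more can be done
None
```

I handed the job in after 27.7 s: the switches are set to OFF OFF ON ON ON to match the remote, the lever is at about 0.5 rad by camera and gripper position, and then the pairing button was pressed fully down and released; the mug, keys and tumbler were never approached.

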